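# Pack the stool hardware kit: bottom part, divider, upper bracket

### The arm

A 7-joint arm with a two-finger parallel gripper is mounted at the origin on the work surface. World frame = base frame: x ahead of the robot, y to its left, z up, the work surface at z = 0. Lengths are in m, angles in rad, forces in N, time in s.
With the tool pointing down it reaches from about 0.35 to 0.9 m from the base axis. Payload 8.1 kg.
Tool frame: the origin (TCP) lies midway between the tips of the shut fingers; the grasp point (between the pads) lies 19 mm behind it; z points along the fingers, x is the direction in which the jaws open and shut, and the axes are right-handed (so a half turn about z gives the same grasp; the last joint's range is limited). The gripper opens to 92 mm and grips with 3 to 60 N. Pads are 19 mm wide; open, the fingers measure 130 mm over their backs; the gripper's body (75 mm by 190 mm) begins 47 mm behind the grasp point.
Start: joints at [1.006, 0.434, 0.025, 1.573, -0.012, 1.134, -0.075], TCP at [0.278, -0.56, 0.227] pointing down, gripper open.
Joint ranges: [-2.62, 2.62], [-0.44, 2.09], [-1.27, 1.32], [0.08, 2.57], [-1.32, 4.46], [0.12, 2], [-2.74, 2.74]. Speed limits (rad/s): [2.22, 2.22, 3.01, 3.01, 3.14, 3.14, 3.14].

### API

Orientations are given as a unit quaternion [w, x, y, z].
In Python, from workcell import telemetry, imaging, order gives the robot as it stands.
- The arm moves only by the tool apply_moves, never from a script. Its argument "deltas" is a list of rows, each a list of 3 entries, a list of its own where there are three numbers: the finger opening in cm, from 0 to 9.18, then the shift along the tool's x, y, z in cm, then the turn about the tool's z in degrees. A call has 1 to 20 rows; each row is the pose to reach, as a shift and turn from the pose commanded when the call began, along the tool's axes at that moment; what a row does not reach only later rows make up. A row lasts 1/12 s, in which the tool goes at most 41.7 mm and 7.16 degrees, less where a joint would pass 70% of its speed; a pose out of reach is approached as far as the arm can. A call with a gripper value outside its range is refused whole. The fingers move at their own pace and stop on an object; "squeeze" is the grip in N (left out, the last holds). Time passes only in rows, so rows that repeat a pose let the fingers close. It gives the time, the measured TCP pose, the force and the opening at its end, in the units of the state.
- telemetry.sense(): the state, without advancing time (a new reading comes with each control period).
- imaging.camera(name): name is "scene" or "top" or "wrist"; returns (picture, depth): 480x640x3 uint8, blue, green, red; 480x640 float32, m along the optical axis (not along the pixel's ray), 0 where there is no reading.
- imaging.calibration(name): a dict with "fx", "fy", "cx", "cy" (pixels), "dist" ([k1, k2, p1, p2, k3] as OpenCV has them; the pictures are not rectified), "rvec" (rotation vector, rad) and "tvec" (3), from world to camera coordinates, as OpenCV has them; the wrist camera has in their place "hand_eye" (4x4, takes a point from camera to tool coordinates, whose origin is the TCP and whose axes are the tool frame's). Camera axes: x right, y down, z forward; pixel columns grow to the right and rows downward; lengths in m; the calibration is good to about 2 mm. A picture is of the moment at which its call begins: read the wrist's pose just before it. calibration takes no time and is no camera call.
- order.job_done(): hands the job in, once; it reports no verdict.
The state is a dict: "time": time; "qpos": joint angles; "qvel": joint speeds; "joint_efforts": joint torques, N m; "position": TCP position; "tool_rot": TCP orientation; "force": force on the tool from outside, world axes, zero at the start; "moment": the same for the moment, N m; "opening": finger opening in m.
Only numpy, scipy, OpenCV 4.12 (cv2) and the standard library are available. Lean on these libraries where they do the work, as an engineer would, in place of code of your own. Each camera call takes 0.05 s, during which the arm holds its last target.

### The job

Finish packing the two-layer hardware kit box on the sloped stand. First lay the cast T-bracket in the empty T-shaped cavity of the bottom layer, then fit the divider board flat over the bottom layer, then set the steel ribbed bracket flat in the pocket on the divider. Leave the wooden block already packed in its cavity, let go of everything, and do not disturb the bottle, the tin, the mallet or the sanding block.

Things in the scene. Friction and masses are not known exactly. Their poses are not given: they have to be found in the camera images.
- box: Open plywood kit box fixed on a wooden stand that tips it 25 deg: its low side (+x) faces away from the robot, roughly. z: normal of its floor, x: down the slope, y: level. Origin: centre of the inner floor. Inside 180 (x) by 150 (y) mm, walls 10 thick, rim 64 above the inner floor. Two bottom cavities in wooden filler blocks 34 high: an empty T, and a rectangle that holds the block.
- tee_cavity (a point): Floor centre of the empty T cavity, axes as the box; at x -42, y 0, z 0 mm in the box frame. Seen from here: head pocket 66 wide (x) at y 26 to 64; stem-end channel 34 wide at y -64 to -25; between them a finger well from x -48 to 48. 34 mm deep. The packed T-bracket has its origin here and its axes along the box's.
- divider_seat (a point): Centre of the level of the filler blocks' tops, where the underside of the packed divider lies (its origin here); axes as the box, 34 mm above the inner floor, 30 below the rim.
- block: Wooden corner block 64 x 120 x 28 mm high, loose in its cavity of the bottom layer from the start; stays there. Origin: centre of its underside.
- tee: Cast aluminium T-shaped bracket lying on the bench, 120 mm long (y), 30 high, about 0.28 kg. Stem 28 wide (x) from y -60 to 30, head 60 wide (x) from y 30 to 60. Origin: middle of the underside, z up; centre of mass at y 10. Fits its cavity with 3 mm to spare on each side in x and 4 mm at each end, only with its head towards the box's +y.
- divider: Wooden divider board 173 (x) by 143 (y) by 8 mm, about 0.17 kg, lying on the bench, ribs up. Origin: centre of the underside, z up. Grip rib across its middle: 14 thick (x), 70 long (y), top 42 above the underside. On its +x side, from x 10 on, low strips (tops 16 above the underside) frame a pocket. Fits the box with about 3.5 mm to spare on each side, either way round.
- pocket (a point): Floor centre of the pocket on the divider, axes as the divider; at x 47, y 0, z 8 mm in its frame. 62 (x) by 106 (y) mm inside strips 6 wide and 8 high. The packed ribbed bracket has its origin here.
- bracket: Steel ribbed bracket lying on the bench, about 0.22 kg: base plate 56 (x) by 100 (y) by 6 mm, with an upright web on its middle 10 thick (x), 70 long (y), top 40 above the underside. Origin: centre of the underside, z up. Fits the divider's pocket with 3 mm to spare on each side, either way round.
- glue: Bystander: white bottle, 60 mm across, 150 mm tall, origin under its centre.
- waxtin: Bystander: plain tin, 84 mm across, 70 mm tall, origin under its centre.
- mallet: Bystander: wooden mallet lying on the bench, 285 mm long along its x, head 65 x 130 x 55 mm high centred at x 120 mm; origin on the handle's line, at bench level.
- sander: Bystander: cork sanding block 70 x 110 x 35 mm high, origin under its centre.
Things that resemble listed ones, but are neither listed nor needed, are in the scene too. What is shaped like the tee but pink is not meant. What is shaped like the divider but blue is not meant.

How it is judged:
By the outcome, as a careful person would: the job done as asked, in the order asked, and still so for the second after the job is handed in, with the robot touching nothing.
It also fails if it takes over 72 s, if anything falls off the work surface, if the arm or the gripper's body presses on something with over 40 N, if the wrist force passes 120 N, or if a joint passes its speed limit or range.

## Working session

There is one attempt and no reset: what is moved stays moved. The work goes in short steps, Python scripts to look and compute and a tool call to move; the robot and the scene stay as the last step left them, time stands still between calls to the robot, and variables do not carry over. Pictures are saved under pics/ and viewed, and the job is handed in when it is done.

Besides the shell and the picture viewer there is one more tool, called as name(argument=value, ...), one argument or row to a line, values as JSON. apply_moves: Moves the arm, as the interface text tells. Its arguments: {"type":"object","properties":{"deltas":{"type":"array","items":{"type":"array"}},"squeeze":{"type":"number"}},"required":["deltas"]}

```bash
ls; mkdir -p pics; python3 - <<'E'
from workcell import telemetry, imaging, order
import cv2
s=telemetry.sense()
print({k:s[k] for k in ('time','position','tool_rot','force','opening')})
import numpy as np
for n in ('scene','top'):
    p,d=imaging.camera(n); cv2.imwrite(f'pics/{n}0.png',p); np.savez(f'{n}0.npz',p=p,d=d)
    print(imaging.calibration(n))
print(imaging.calibration('wrist'))
E
```

```text
pics
{'time': 0.0, 'position': array([ 0.27820058, -0.55908498,  0.22594976]), 'tool_rot': array([-3.60910556e-04,  8.50150857e-01, -5.26538603e-01, -7.00336187e-04]), 'force': array([-0.39209629,  0.42384237, -0.46243157]), 'opening': 0.09173301848040877}
{'fx': 488.08776089789353, 'fy': 488.08776089789353, 'cx': 314.3342110188085, 'cy': 236.92400465552478, 'dist': array([-0.09851835,  0.        ,  0.        ,  0.        ,  0.        ]), 'rvec': array([ 1.89118349,  1.18837951, -0.61857953]), 'tvec': array([-0.1714064 , -0.21058035,  1.69679568])}
{'fx': 550.9409571721626, 'fy': 550.9409571721626, 'cx': 311.3093570985716, 'cy': 239.5391809692028, 'dist': array([-0.16897998,  0.        ,  0.        ,  0.        ,  0.        ]), 'rvec': array([ 2.15891843, -2.12664584,  0.14357161]), 'tvec': array([-0.0706179 ,  0.53165325,  1.25311773])}
{'fx': 382.05900161997226, 'fy': 382.05900161997226, 'cx': 314.63213853780803, 'cy': 241.1571326368691, 'dist': array([0.02389974, 0.        , 0.        , 0.        , 0.        ]), 'hand_eye': array([[ 9.99999977e-01, -1.46308057e-04,  1.59416801e-04,
        -5.82736062e-04],
       [ 9.74323864e-05,  9.62299940e-01,  2.71990469e-01,
        -7.31751257e-02],
       [-1.93201175e-04, -2.71990447e-01,  9.62299932e-01,
        -1.58216382e-01],
       [ 0.00000000e+00,  0.00000000e+00,  0.00000000e+00,
         1.00000000e+00]])}
```

View pics/scene0.png

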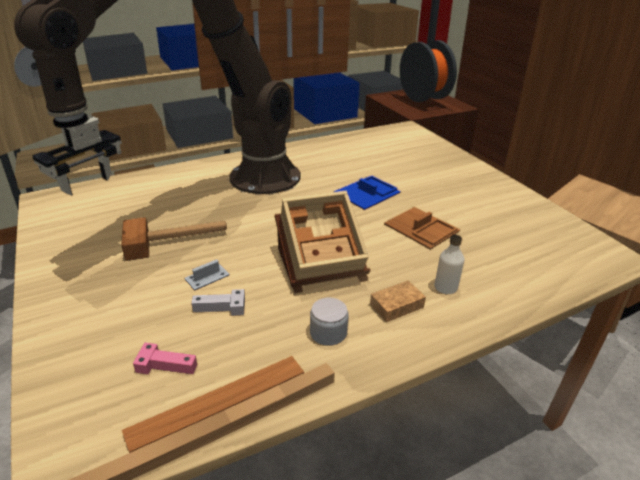

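View pics/top0.png

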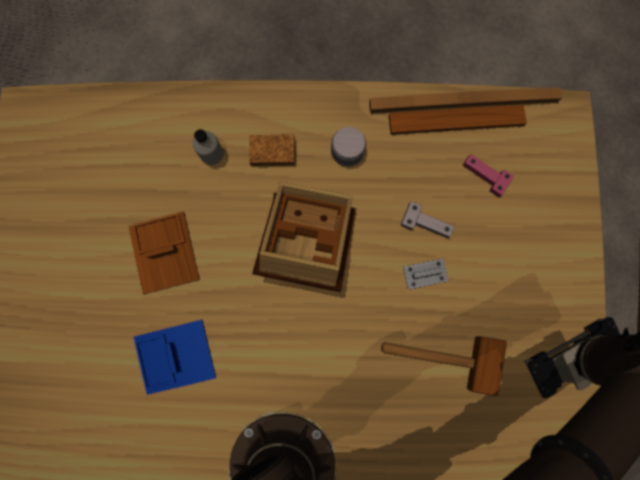

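The scene picture shows the box (320,235), tee (220,302), steel bracket (207,275) and brown divider (422,225). The top picture has the tee at (427,218) with its head to the left (+y), the bracket at (427,273), the divider at (165,252) with its pocket away from the robot, and the box at (306,235). The tool only points down, so the 25° tilt has to come from contact. Next I'll measure.

```bash
cat > h.py <<'E'
import numpy as np, cv2
from scipy.spatial.transform import Rotation as R
from workcell import telemetry, imaging
def cloud(p,d,cal,T=None):
    K=np.array([[cal['fx'],0,cal['cx']],[0,cal['fy'],cal['cy']],[0,0,1]])
    v,u=np.mgrid[0:480,0:640]
    uv=np.stack([u,v],-1).reshape(-1,1,2).astype(float)
    n=cv2.undistortPoints(uv,K,cal['dist']).reshape(480,640,2)
    c=np.concatenate([n*d[...,None],d[...,None]],-1)
    if T is not None: return c@T[:3,:3].T+T[:3,3]
    Rm=cv2.Rodrigues(cal['rvec'])[0]
    return (c-cal['tvec'])@Rm
def pose(s):
    q=s['tool_rot']; T=np.eye(4); T[:3,:3]=R.from_quat([q[1],q[2],q[3],q[0]]).as_matrix(); T[:3,3]=s['position']; return T
def wrist(name):
    s=telemetry.sense(); p,d=imaging.camera('wrist'); cal=imaging.calibration('wrist')
    T=pose(s)@cal['hand_eye']
    cv2.imwrite(f'pics/{name}.png',p); X=cloud(p,d,cal,T); np.savez(name+'.npz',p=p,d=d,X=X,T=pose(s))
    return p,d,X,pose(s)
def fixed(cam,name):
    p,d=imaging.camera(cam); cv2.imwrite(f'pics/{name}.png',p)
    X=cloud(p,d,imaging.calibration(cam)); np.savez(name+'.npz',p=p,d=d,X=X); return p,d,X
def moveto(target,yaw=None,T=None):
    """rows in tool cm for a world target (uses measured pose)"""
    if T is None: T=pose(telemetry.sense())
    return 100*T[:3,:3].T@(np.array(target)-T[:3,3])
E
python3 - <<'E'
from h import *
z=np.load('top0.npz'); X=cloud(z['p'],z['d'],imaging.calibration('top')); p=z['p']
m=z['d']>0
# bench check
for (u,v) in [(427,218),(411,216),(450,231),(427,273),(165,252),(166,232),(300,420),(100,300),(348,146),(306,235),(330,60)]:
    print((u,v),X[v,u].round(4))
hsv=cv2.cvtColor(p,cv2.COLOR_BGR2HSV)
def rect(mask,name):
    pts=X[mask][:,:2]; print(name,len(pts),'zmax',np.percentile(X[mask][:,2],[5,50,95]).round(4)); 
    r=cv2.minAreaRect((pts*1000).astype(np.float32)); print(r)
def reg(u0,v0,u1,v1,zmin,zmax=.2):
    a=np.zeros(m.shape,bool); a[v0:v1,u0:u1]=1; return a&m&(X[...,2]>zmin)&(X[...,2]<zmax)
rect(reg(395,195,460,245,.015),'tee'); rect(reg(395,252,460,295,.003),'bracket'); rect(reg(395,252,460,295,.025),'web')
rect(reg(120,200,210,300,.004),'div'); rect(reg(120,200,210,300,.03),'rib')
rect(reg(245,175,365,300,.02),'box')
E
python3 -c "
import cv2
a=cv2.imread('pics/top0.png')
cv2.imwrite('pics/crop1.png',cv2.resize(a[170:310,120:470],None,fx=2.28,fy=2.28,interpolation=cv2.INTER_CUBIC))"
```

```text
(427, 218) [ 0.589  -0.337   0.0335]
(411, 216) [ 0.5937 -0.299   0.0309]
(450, 231) [ 0.5588 -0.3923  0.032 ]
(427, 273) [ 0.4572 -0.3336  0.0414]
(165, 252) [0.4979 0.2838 0.0373]
(166, 232) [0.5503 0.292  0.0086]
(300, 420) [ 0.1122 -0.0427  0.0124]
(100, 300) [0.3808 0.4526 0.002 ]
(348, 146) [ 0.7501 -0.1455  0.0749]
(306, 235) [ 0.5365 -0.0509  0.0819]
(330, 60) [ 1.3846 -0.1187 -0.7544]
tee 815 zmax [0.0217 0.0297 0.0342]
((581.3338012695312, -341.4695129394531), (119.60043334960938, 61.61017990112305), 68.1036148071289)
bracket 1072 zmax [0.0034 0.0061 0.0403]
((460.6767272949219, -341.9093017578125), (101.48619079589844, 156.9745330810547), 0.36853447556495667)
web 137 zmax [0.0345 0.0396 0.044 ]
((458.3109436035156, -335.77593994140625), (10.32707405090332, 69.1826400756836), 11.853715896606445)
div 4063 zmax [0.0045 0.0083 0.0257]
((510.35040283203125, 297.6051025390625), (248.53994750976562, 226.1936798095703), 2.352163553237915)
rib 190 zmax [0.0325 0.0411 0.045 ]
((500.5251770019531, 297.421875), (15.193556785583496, 68.56202697753906), 16.217029571533203)
box 8279 zmax [0.0597 0.095  0.1686]
((535.3558349609375, -51.43440246582031), (200.6412353515625, 222.57919311523438), 79.37619018554688)
```

View pics/crop1.png

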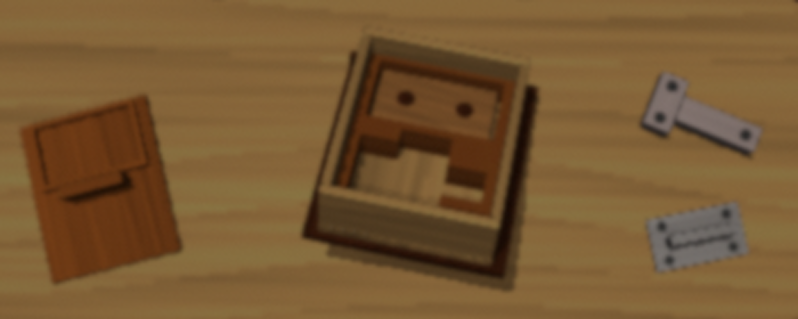

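```bash
cat > boxfit.py <<'E'
from h import *
def fitbox(X,m,yaw0=-10):
    roi=m&(abs(X[...,0]-.54)<.17)&(abs(X[...,1]+.05)<.17)&(X[...,2]>.03)
    P=X[roi]; yaw=np.radians(yaw0)
    n=np.array([np.cos(yaw)*np.sin(np.radians(25)),np.sin(yaw)*np.sin(np.radians(25)),np.cos(np.radians(25))])
    for it in range(8):
        h=P@n
        hh,e=np.histogram(h,bins=np.arange(0,.5,.002)) if it==0 else (hh,e)
        if it==0:
            # top plane: highest bin w/ many points
            hs=np.convolve(hh,np.ones(3),'same'); k=np.where(hs>250)[0]; 
            print('hist',[(round(e[i],3),int(hh[i])) for i in range(len(hh)) if hh[i]>80])
            h0=e[k[-1]]
        sel=P[abs(h-h0)<.006]
        c=sel.mean(0); u,s,vt=np.linalg.svd(sel-c); n=vt[2]*np.sign(vt[2][2]); h0=c@n
    tilt=np.degrees(np.arccos(n[2])); yawn=np.degrees(np.arctan2(n[1],n[0]))
    sel=P[abs(P@n-h0)<.004]
    # in-plane axes
    yx=np.cross(n,[1,0,0]);yx/=np.linalg.norm(yx); xx=np.cross(yx,n)
    q=np.stack([sel@xx,sel@yx],1)
    # robust: drop isolated
    r=cv2.minAreaRect((q*1000).astype(np.float32))
    c=r[0][0]/1000*xx+r[0][1]/1000*yx+h0*n
    print('n',n.round(4),'tilt',tilt,'yaw from n',yawn,'rect',r,'N',len(sel))
    return n,h0,c,sel,q,xx,yx
E
python3 - <<'E'
from boxfit import *
z=np.load('top0.npz'); X=cloud(z['p'],z['d'],imaging.calibration('top'))
n,h0,c,sel,q,xx,yx=fitbox(X,z['d']>0); print('rim center',c)
z=np.load('scene0.npz'); X=cloud(z['p'],z['d'],imaging.calibration('scene'))
n,h0,c,sel,q,xx,yx=fitbox(X,z['d']>0); print('rim center',c)
E
```

```text
hist [(np.float64(0.276), 122), (np.float64(0.278), 247), (np.float64(0.28), 292), (np.float64(0.282), 195), (np.float64(0.284), 92), (np.float64(0.286), 112), (np.float64(0.288), 292), (np.float64(0.29), 364), (np.float64(0.292), 253), (np.float64(0.294), 134), (np.float64(0.308), 81), (np.float64(0.31), 94), (np.float64(0.312), 103), (np.float64(0.314), 170), (np.float64(0.316), 370), (np.float64(0.318), 510), (np.float64(0.32), 467), (np.float64(0.322), 482), (np.float64(0.324), 582), (np.float64(0.326), 361), (np.float64(0.328), 163), (np.float64(0.332), 89), (np.float64(0.334), 81), (np.float64(0.338), 90), (np.float64(0.34), 89), (np.float64(0.342), 81), (np.float64(0.348), 97), (np.float64(0.35), 178), (np.float64(0.352), 372), (np.float64(0.354), 465), (np.float64(0.356), 263)]
n [ 0.4137 -0.0763  0.9072] tilt 24.879358582242762 yaw from n -10.443486483023106 rect ((449.001220703125, -44.009033203125), (170.01531982421875, 203.61769104003906), 78.44188690185547) N 1279
rim center [ 0.55486104 -0.05522082  0.13152981]
hist [(np.float64(0.278), 131), (np.float64(0.28), 146), (n
[... 172 characters left out ...]
02), (np.float64(0.312), 82), (np.float64(0.314), 193), (np.float64(0.316), 331), (np.float64(0.318), 444), (np.float64(0.32), 386), (np.float64(0.322), 367), (np.float64(0.324), 435), (np.float64(0.326), 279), (np.float64(0.328), 117), (np.float64(0.332), 82), (np.float64(0.338), 98), (np.float64(0.34), 83), (np.float64(0.342), 83), (np.float64(0.348), 91), (np.float64(0.35), 178), (np.float64(0.352), 347), (np.float64(0.354), 350), (np.float64(0.356), 177)]
n [ 0.4158 -0.0761  0.9063] tilt 25.006441577127266 yaw from n -10.37388138744131 rect ((448.19580078125, -43.208099365234375), (171.1874237060547, 203.8828125), 78.58972930908203) N 1057
rim center [ 0.55464387 -0.05437417  0.13112905]
```

apply_moves(
  deltas=[
    [9.18,[-6.6,-37.6,2.6],-42.3],
    [9.18,[-6.6,-37.6,2.6],-42.3],
    [9.18,[-6.6,-37.6,2.6],-42.3],
    [9.18,[-6.6,-37.6,2.6],-42.3],
    [9.18,[-6.6,-37.6,2.6],-42.3],
    [9.18,[-6.6,-37.6,2.6],-42.3],
    [9.18,[-6.6,-37.6,2.6],-42.3],
    [9.18,[-6.6,-37.6,2.6],-42.3],
    [9.18,[-6.6,-37.6,2.6],-42.3],
    [9.18,[-6.6,-37.6,2.6],-42.3],
    [9.18,[-6.6,-37.6,2.6],-42.3],
    [9.18,[-6.6,-37.6,2.6],-42.3],
    [9.18,[-6.6,-37.6,2.6],-42.3],
  ],
)

```text
time: 1.18
position: [0.5844, -0.3343, 0.2004]
tool_rot: [0.0, 0.983, -0.185, -0.001]
force: [-1.0, -0.2, -0.1]
opening: 0.092
```

```bash
python3 - <<'E'
from h import *
p,d,X,T=wrist('w1'); print(T.round(4))
s=telemetry.sense(); print(s['time'],s['qpos'])
E
```

```text
[[ 9.314e-01 -3.639e-01 -1.300e-03  5.844e-01]
 [-3.639e-01 -9.314e-01 -7.000e-04 -3.343e-01]
 [-1.000e-03  1.100e-03 -1.000e+00  2.004e-01]
 [ 0.000e+00  0.000e+00  0.000e+00  1.000e+00]]
1.2333 [ 0.56870032  0.54598416 -0.20395707  1.46029467  0.1169223   1.14768926
 -0.02767376]
```

View pics/w1.png

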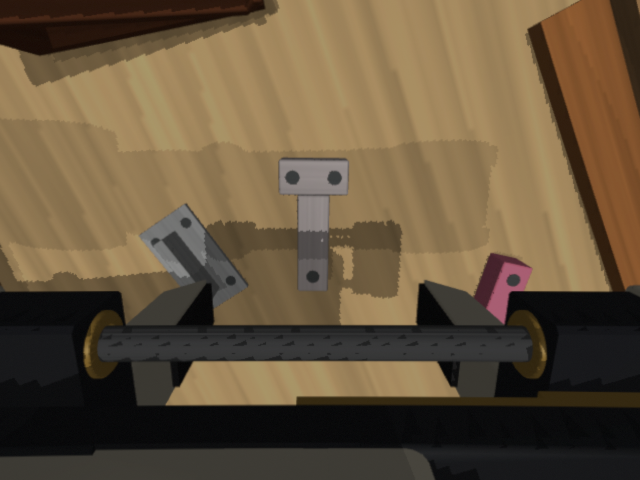

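The wrist view shows the tee (313,220) aligned, head at the top (313,177), with the bracket lower left and the fingers at 165 and 455. Next I'll measure the finger shape and refine the tee.

```bash
python3 - <<'E'
from h import *
z=np.load('w1.npz'); X=z['X'];T=z['T'];d=z['d']
t=((X-T[:3,3])@T[:3,:3])*1000
m=(d>0)
for z0 in range(-100,10,8):
    k=m&(t[...,2]>z0)&(t[...,2]<z0+8)&(abs(t[...,1])<60)
    for sg in (-1,1):
        kk=k&(t[...,0]*sg>0)
        if kk.sum()>10:
            print(z0,sg,kk.sum(),'x',np.percentile(t[kk][:,0],[1,99]).round(0),'y',np.percentile(t[kk][:,1],[1,99]).round(0))
# tee
k=m&(X[...,2]>.018)&(X[...,2]<.045)&(abs(t[...,0])<50)&(t[...,1]>-75)&(t[...,1]<75)
# head/stem points
pts=t[k]; print(len(pts)); r=cv2.minAreaRect(pts[:,:2].astype(np.float32)); print(r, np.median(X[k][:,2]))
E
```

```text
-100 -1 1926 x [-57.  -0.] y [-26. -22.]
-100 1 3908 x [ 1. 62.] y [-26. -21.]
-92 -1 9337 x [-65.  -4.] y [-37. -18.]
-92 1 9794 x [ 5. 65.] y [-37. -20.]
-84 -1 10313 x [-69.  -1.] y [-37. -12.]
-84 1 10002 x [ 1. 70.] y [-37. -14.]
-76 -1 2132 x [-75. -48.] y [-37.  -3.]
-76 1 2127 x [47. 79.] y [-37.  -6.]
-68 -1 655 x [-80. -48.] y [-36.   4.]
-68 1 582 x [47. 79.] y [-36.   1.]
-60 -1 528 x [-49. -48.] y [-9. 10.]
-60 1 440 x [47. 48.] y [-8.  7.]
-52 -1 531 x [-49. -46.] y [-3. 11.]
-52 1 518 x [45. 48.] y [-4. 11.]
-44 -1 482 x [-64. -46.] y [-12.   9.]
-44 1 481 x [45. 63.] y [-12.   9.]
-36 -1 620 x [-64. -46.] y [-12.   9.]
-36 1 592 x [45. 63.] y [-12.   9.]
-28 -1 556 x [-63. -46.] y [-12.  -2.]
-28 1 572 x [45. 62.] y [-12.  -1.]
-20 -1 526 x [-63. -46.] y [-12.   3.]
-20 1 528 x [45. 61.] y [-12.   2.]
-12 -1 412 x [-60. -46.] y [-12.   6.]
-12 1 430 x [45. 59.] y [-12.   7.]
-4 -1 152 x [-53. -46.] y [-11.   9.]
-4 1 139 x [45. 51.] y [-11.   9.]
5480
((-2.105600357055664, 7.454288482666016), (59.99967956542969, 118.99590301513672), 0.4799749553203583) 0.0302282228628388
```

apply_moves(
  deltas=[
    [9.18,[-0.2,-0.25,10.0],0.5],
    [9.18,[-0.2,-0.25,10.0],0.5],
    [9.18,[-0.2,-0.25,14.0],0.5],
    [9.18,[-0.2,-0.25,16.0],0.5],
    [9.18,[-0.2,-0.25,17.7],0.5],
    [9.18,[-0.2,-0.25,17.7],0.5],
    [9.18,[-0.2,-0.25,17.7],0.5],
  ],
  squeeze=25,
)

```text
time: 1.82
position: [0.5835, -0.3311, 0.0235]
tool_rot: [0.0, 0.982, -0.19, -0.001]
force: [-1.1, -0.3, 0.0]
opening: 0.0921
```

```bash
python3 - <<'E'
from h import *
p,d,X,T=wrist('w2'); print(T.round(4))
E
```

```text
[[ 9.281e-01 -3.723e-01 -1.600e-03  5.835e-01]
 [-3.723e-01 -9.281e-01  2.000e-04 -3.311e-01]
 [-1.500e-03  4.000e-04 -1.000e+00  2.350e-02]
 [ 0.000e+00  0.000e+00  0.000e+00  1.000e+00]]
```

View pics/w2.png

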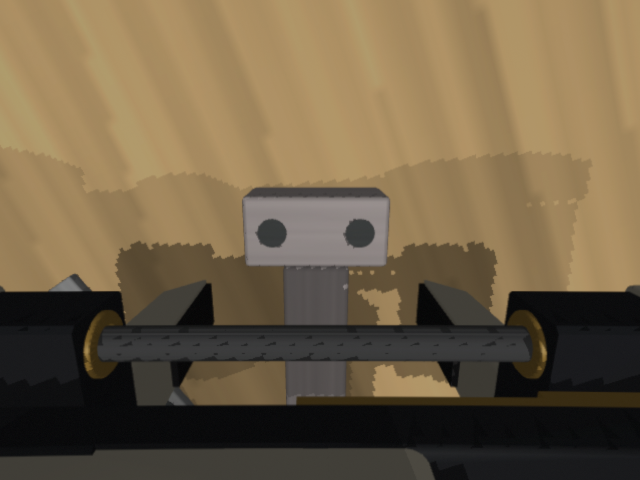

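The tee (316,230) is centred between the fingers, so I'll close on it and lift.

apply_moves(
  deltas=[
    [2.0,[0,0,0],0],
    [2.0,[0,0,0],0],
    [2.0,[0,0,0],0],
    [2.0,[0,0,0],0],
    [2.0,[0,0,0],0],
    [2.0,[0,0,0],0],
    [2.0,[0,0,0],0],
    [2.0,[0,0,0],0],
  ],
)

```text
time: 2.53
position: [0.5847, -0.3299, 0.0237]
tool_rot: [0.0, 0.982, -0.189, -0.0]
force: [0.4, 0.1, 0.6]
opening: 0.0433
```

apply_moves(
  deltas=[
    [2.0,[0,0,0],0],
    [2.0,[0,0,0],0],
    [2.0,[0,0,0],0],
    [2.0,[0,0,0],0],
    [2.0,[0,0,0],0],
    [2.0,[0,0,-3],0],
    [2.0,[0,0,-8],0],
    [2.0,[0,0,-12],0],
    [2.0,[0,0,-16],0],
    [2.0,[0,0,-20],0],
    [2.0,[0,0,-20],0],
    [2.0,[0,0,-20],0],
  ],
)

```text
time: 3.53
position: [0.5862, -0.3305, 0.227]
tool_rot: [0.001, 0.982, -0.189, 0.003]
force: [-0.2, -0.2, -3.0]
opening: 0.0277
```

```bash
python3 - <<'E'
from h import *
p,d,X,T=wrist('w3'); print(T.round(4))
t=((X-T[:3,3])@T[:3,:3])*1000
k=(d>0)&(abs(t[...,0])<36)&(t[...,1]<-15)&(t[...,1]>-75)&(t[...,2]>-15)&(t[...,2]<25)
pts=t[k]; print(len(pts))
# head top plane
top=pts[pts[:,2]<0]
c=np.median(top,0); print(c, 'x',np.percentile(top[:,0],[1,99]),'y',np.percentile(top[:,1],[1,99]),'z',np.percentile(top[:,2],[2,50,98]))
A=np.c_[top[:,:2],np.ones(len(top))]; print(np.linalg.lstsq(A,top[:,2],rcond=None)[0]); print(cv2.minAreaRect(top[:,:2].astype(np.float32)))
s=telemetry.sense(); print(s['opening'],s['force'])
E
```

```text
[[ 9.288e-01 -3.706e-01  5.200e-03  5.862e-01]
 [-3.706e-01 -9.288e-01 -2.500e-03 -3.305e-01]
 [ 5.800e-03  4.000e-04 -1.000e+00  2.270e-01]
 [ 0.000e+00  0.000e+00  0.000e+00  1.000e+00]]
11698
[ -0.80315588 -33.45945448  -6.55466843] x [-29.58002393  28.36299687] y [-47.65102638 -15.6752426 ] z [-7.93630972 -6.55466843 -3.33507872]
[-3.50718258e-04 -1.69472299e-02 -6.99398438e+00]
((-0.5543956756591797, -31.4499568939209), (60.29905700683594, 32.90005111694336), 0.18825486302375793)
0.027870663528949804 [-0.08077806  0.78116293 -2.82569434]
```

View pics/w3.png

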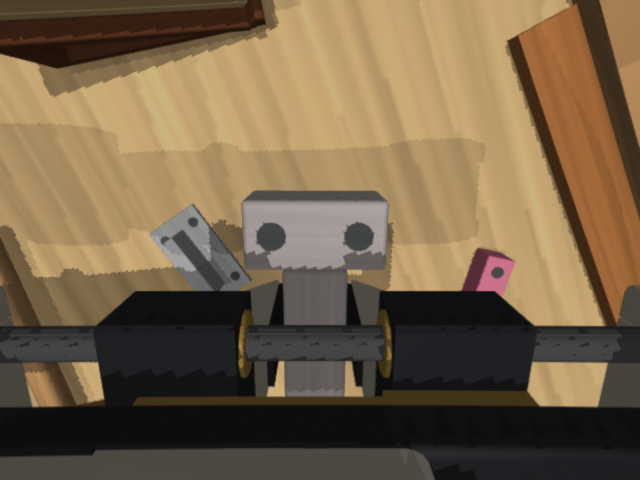

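```bash
cat > frames.py <<'E'
from h import *
yaw=np.radians(-10.5); th=np.radians(25)
n=np.array([np.cos(yaw)*np.sin(th),np.sin(yaw)*np.sin(th),np.cos(th)])
yb=np.array([-np.sin(yaw),np.cos(yaw),0]); xb=np.cross(yb,n)
Rb=np.stack([xb,yb,n],1)
rc=np.array([0.5547,-0.0548,0.1313])
ob=rc-.064*n
e=np.array([np.cos(yaw),np.sin(yaw),0])
def b2w(p): return ob+Rb@(np.array(p)/1000)
def w2b(P): return (P-ob)@Rb*1000
E
python3 - <<'E'
from frames import *
from boxfit import *
for nm in ('top0','scene0'):
    z=np.load(nm+'.npz'); X=cloud(z['p'],z['d'],imaging.calibration(nm[:-1]))
    n_,h0,c,sel,q,xx,yx=fitbox(X,z['d']>0) 
    r=cv2.minAreaRect((q*1000).astype(np.float32)); a=np.radians(r[2]-90)
    bx=np.cos(a)*xx+np.sin(a)*yx; by=np.cross(n_,bx); print('y axis',by, np.degrees(np.arctan2(-by[0],by[1])))
    b=w2b(X[(z['d']>0)]); 
    def rng(m,ax): return np.percentile(b[m][:,ax],[3,97]).round(1)
    I=(abs(b[:,0])<92)&(abs(b[:,1])<78)
    # level stats
    for lo,hi in ((-4,6),(22,31),(31,38)): 
        k=I&(b[:,2]>lo)&(b[:,2]<hi); print(lo,k.sum(),np.median(b[k][:,2]))
    # empty floor x-range for head pocket y 35..60
    for y0,y1 in ((32,58),(-20,20),(-60,-30)):
        k=I&(b[:,1]>y0)&(b[:,1]<y1)
        for x0 in range(-92,20,6):
            kk=k&(b[:,0]>x0)&(b[:,0]<x0+6)
            print((x0,int(np.median(b[kk][:,2]))) if kk.sum()>3 else (x0,None),end=' ')
        print()
Ot=b2w([-42,0,0]); print('Ot',Ot)
s=telemetry.sense(); T=pose(s)
for U,v in ((12.5,120),):
    P=Ot+e*U/1000+yb*.012+np.array([0,0,v/1000]); print(P, 100*T[:3,:3].T@(P-T[:3,3]))
print(np.degrees(np.arctan2(T[1,0],T[0,0])))
E
```

```text
hist [(np.float64(0.276), 122), (np.float64(0.278), 247), (np.float64(0.28), 292), (np.float64(0.282), 195), (np.float64(0.284), 92), (np.float64(0.286), 112), (np.float64(0.288), 292), (np.float64(0.29), 364), (np.float64(0.292), 253), (np.float64(0.294), 134), (np.float64(0.308), 81), (np.float64(0.31), 94), (np.float64(0.312), 103), (np.float64(0.314), 170), (np.float64(0.316), 370), (np.float64(0.318), 510), (np.float64(0.32), 467), (np.float64(0.322), 482), (np.float64(0.324), 582), (np.float64(0.326), 361), (np.float64(0.328), 163), (np.float64(0.332), 89), (np.float64(0.334), 81), (np.float64(0.338), 90), (np.float64(0.34), 89), (np.float64(0.342), 81), (np.float64(0.348), 97), (np.float64(0.35), 178), (np.float64(0.352), 372), (np.float64(0.354), 465), (np.float64(0.356), 263)]
n [ 0.4137 -0.0763  0.9072] tilt 24.879358582242762 yaw from n -10.443486483023106 rect ((449.001220703125, -44.009033203125), (170.01531982421875, 203.61769104003906), 78.44188690185547) N 1279
y axis [ 1.82408373e-01  9.83222709e-01 -5.38951485e-04] -10.510073813295614
-4 954 1.0701248597464872
22 12
[... 1648 characters left out ...]
091253039951
(-92, 48) (-86, 35) (-80, 20) (-74, 1) (-68, 1) (-62, 0) (-56, 0) (-50, 0) (-44, 1) (-38, 0) (-32, 0) (-26, None) (-20, None) (-14, 34) (-8, 34) (-2, 35) (4, 35) (10, 30) (16, 28) 
(-92, 31) (-86, 0) (-80, 1) (-74, 1) (-68, 1) (-62, 0) (-56, 0) (-50, 0) (-44, 0) (-38, 0) (-32, 0) (-26, 1) (-20, 0) (-14, None) (-8, None) (-2, None) (4, 34) (10, 30) (16, 28) 
(-92, 46) (-86, 33) (-80, 34) (-74, 34) (-68, 34) (-62, 18) (-56, 0) (-50, 1) (-44, None) (-38, None) (-32, None) (-26, 34) (-20, 33) (-14, 33) (-8, 34) (-2, 35) (4, 34) (10, 30) (16, 28) 
Ot [ 0.49067782 -0.04293419  0.09104627]
[ 0.50515533 -0.03341308  0.21104627] [-18.38565681 -24.59630436   1.27766204]
-21.74914163335688
```

apply_moves(
  deltas=[
    [2.0,[-18.4,-24.6,0.6],-11.3],
    [2.0,[-18.4,-24.6,0.6],-11.3],
    [2.0,[-18.4,-24.6,0.6],-11.3],
    [2.0,[-18.4,-24.6,0.6],-11.3],
    [2.0,[-18.4,-24.6,0.6],-11.3],
    [2.0,[-18.4,-24.6,0.6],-11.3],
    [2.0,[-18.4,-24.6,0.6],-11.3],
    [2.0,[-18.4,-24.6,0.6],-11.3],
    [2.0,[-18.4,-24.6,0.6],-11.3],
    [2.0,[-18.4,-24.6,0.6],-11.3],
    [2.0,[-18.4,-24.6,0.6],-11.3],
    [2.0,[-18.4,-24.6,0.6],-11.3],
  ],
)

```text
time: 4.58
position: [0.5046, -0.0347, 0.2166]
tool_rot: [0.0, 0.996, -0.092, -0.001]
force: [0.2, -0.5, -3.8]
opening: 0.0272
```

```bash
cat > g.py <<'E'
from frames import *
Ot=b2w([-42,0,0])
def uvw(P): 
    d=(P-Ot)*1000; return np.array([d@e,d@yb,d[2]])
def cmd(u,y,v,T):
    P=Ot+(e*u+yb*y+np.array([0,0,v]))/1000; return 100*T[:3,:3].T@(P-T[:3,3])
def tyaw(T): return np.degrees(np.arctan2(T[1,0],T[0,0]))
E
python3 - <<'E'
from g import *
p,d,X,T=wrist('w4'); print('uyv',uvw(T[:3,3]),'yaw',tyaw(T))
t=((X-T[:3,3])@T[:3,:3])*1000
k=(d>0)&(abs(t[...,0])<36)&(t[...,1]<-15)&(t[...,1]>-75)&(t[...,2]<-1)&(t[...,2]>-15)
print(cv2.minAreaRect(t[k][:,:2].astype(np.float32)))
X2=X[k]; u=(X2-Ot)@e*1000; yy=(X2-Ot)@yb*1000; print('head u',np.percentile(u,[1,99]),'y',np.percentile(yy,[1,99]),'z',np.median(X2[:,2]))
print('cmd',cmd(12.5,12,72,T))
E
```

```text
uyv [ 12.14241209  10.64747284 125.54894434] yaw -10.56157247608952
((-0.6379280090332031, -31.48830223083496), (60.29804611206055, 32.987831115722656), 0.07849248498678207)
head u [-17.32924253  40.65296475] y [26.30307372 58.3627992 ] z 0.22322730947251346
cmd [ 0.04582649 -0.13901173  5.35472147]
```

View pics/w4.png

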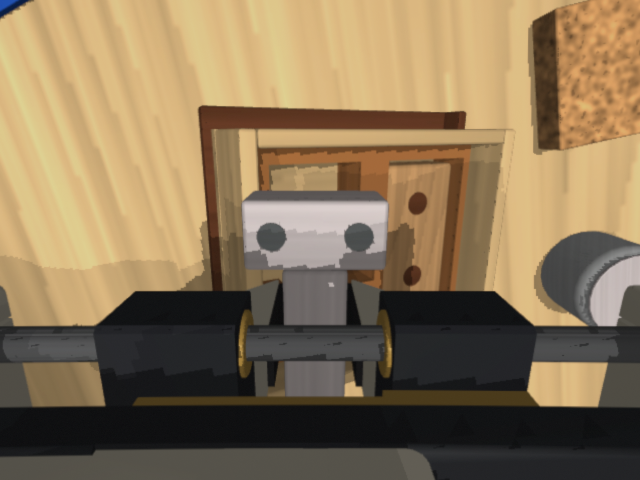

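```bash
python3 - <<'E'
from g import *
z=np.load('w4.npz'); X=z['X']; m=z['d']>0
b=w2b(X.reshape(-1,3)).reshape(480,640,3)
k=m&(b[...,2]>58)&(b[...,2]<70)&(abs(b[...,0])<115)&(abs(b[...,1])<100)
v,u=np.nonzero(k); bb=b[k]
top=bb[(abs(bb[:,1]-80)<12)&(abs(bb[:,0])<85)]; print('+y wall: y',np.percentile(top[:,1],[2,98]),'z',np.median(top[:,2]))
lw=bb[(bb[:,0]<-80)&(bb[:,1]<75)]; print('left wall x',np.percentile(lw[:,0],[2,98]) if len(lw) else None,np.median(lw[:,2]), len(lw))
rw=bb[(bb[:,0]>80)&(bb[:,1]<70)]; print('right wall x',np.percentile(rw[:,0],[2,98]) if len(rw) else None,np.median(rw[:,2]), len(rw))
k=m&(b[...,2]>31)&(b[...,2]<38)&(abs(b[...,0])<90)&(abs(b[...,1])<75); print('filler z',np.median(b[k][:,2]),'y max',np.percentile(b[k][:,1],99))
E
```

```text
+y wall: y [76.87607571 86.41486072] z 64.11850220745023
left wall x [-101.7734086   -82.08770009] 63.85100890160204 1507
right wall x [87.39730409 97.05125593] 63.702455040606694 2100
filler z 34.39467732144406 y max 74.84263522813787
```

```bash
sed -i 's/^ob=rc-.064\*n/ob=rc-.064*n+Rb@np.array([-.0015,.0008,0])/' frames.py; python3 - <<'E'
from g import *
T=pose(telemetry.sense()); print(uvw(T[:3,3]),cmd(12.3,12,72,T))
E
```

```text
[ 13.67764372   9.91245172 125.15495757] [-0.13031757 -0.21126672  5.3155843 ]
```

apply_moves(
  deltas=[
    [2.0,[-0.1,-0.2,2],0],
    [2.0,[-0.1,-0.2,3.5],0],
    [2.0,[-0.1,-0.2,4.5],0],
    [2.0,[-0.1,-0.2,4.8],0],
    [2.0,[-0.1,-0.2,4.8],0],
    [2.0,[-0.1,-0.2,4.8],0],
  ],
)

```text
time: 5.13
position: [0.5052, -0.032, 0.1698]
tool_rot: [0.0, 0.996, -0.092, 0.001]
force: [4.8, -2.0, -5.5]
opening: 0.0271
```

```bash
python3 - <<'E'
from g import *
s=telemetry.sense();T=pose(s); print(uvw(T[:3,3]),cmd(12.3,12,72,T),s['force'])
fixed('scene','s5'); wrist('w5')
a=cv2.imread('pics/s5.png')[170:310,250:400]; cv2.imwrite('pics/s5c.png',cv2.resize(a,None,fx=4,fy=4))
E
```

```text
[13.6478116  12.59338075 78.07058496] [-0.13540845  0.05934507  0.6069182 ] [ 4.80849498 -2.04620458 -5.47479818]
```

View pics/s5c.png

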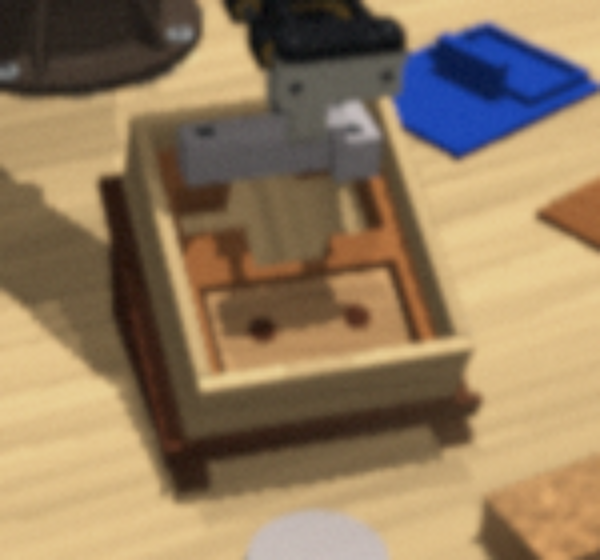

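View pics/w5.png

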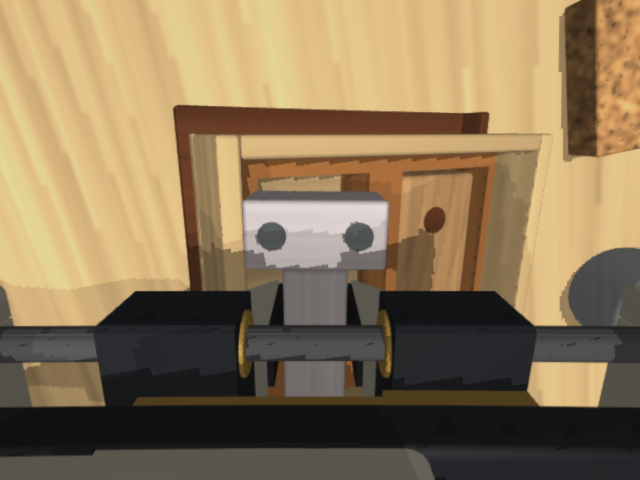

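The push of 4.8 N comes from the head's left side touching the inner rim of the uphill wall. It also confirms my frame, since the predicted corner is at u = -16.5. I'll step right, lower below the rim, then look.

apply_moves(
  deltas=[
    [2.0,[0.25,0.0,0],0],
    [2.0,[0.25,0.0,0],0],
    [2.0,[0.25,0.0,0.4],0],
    [2.0,[0.25,0.0,0.75],0],
    [2.0,[0.25,0.0,0.75],0],
    [2.0,[0.25,0.0,0.75],0],
  ],
)

```text
time: 5.73
position: [0.5063, -0.0315, 0.1618]
tool_rot: [0.0, 0.996, -0.091, -0.001]
force: [-0.1, -0.5, -2.9]
opening: 0.0275
```

```bash
python3 - <<'E'
from g import *
s=telemetry.sense();T=pose(s); print(uvw(T[:3,3]),s['force'])
E
```

```text
[14.59181136 13.25640437 70.10046063] [-0.13312898 -0.54700447 -2.86834299]
```

apply_moves(
  deltas=[
    [2.0,[-0.2,0.1,0.05],0],
    [2.0,[-0.2,0.1,0.1],0],
    [2.0,[-0.2,0.1,0.1],0],
    [2.0,[-0.2,0.1,0.1],0],
  ],
)

```text
time: 6.07
position: [0.5046, -0.0322, 0.1613]
tool_rot: [0.0, 0.996, -0.091, -0.0]
force: [0.5, -0.4, -2.8]
opening: 0.0274
```

```bash
python3 - <<'E'
from g import *
s=telemetry.sense();T=pose(s); print(uvw(T[:3,3]),s['force'])
E
```

```text
[13.06696109 12.27465176 69.5962982 ] [ 0.54977699 -0.37636082 -2.79318149]
```

apply_moves(
  deltas=[
    [2.0,[-0.05,0,0.1],0],
    [2.0,[-0.05,0,0.15],0],
    [2.0,[-0.05,0,0.2],0],
    [2.0,[-0.05,0,0.2],0],
  ],
)

```text
time: 6.4
position: [0.5046, -0.0325, 0.1598]
tool_rot: [0.0, 0.996, -0.091, 0.001]
force: [0.3, -2.7, 6.5]
opening: 0.0276
```

```bash
python3 - <<'E'
from g import *
s=telemetry.sense();T=pose(s); print(uvw(T[:3,3]),s['force'],s['moment'])
E
```

```text
[13.19102212 11.98959551 68.0756951 ] [ 0.25960821 -2.71370331  6.45693943] [-0.39699335  0.20211286  0.13663006]
```

The left head edge is resting on the filler edge (9 N upward), as planned. I'll open while sliding right so that the left finger stays off the wall and the tee tips down into the cavity.

apply_moves(
  deltas=[
    [3.4,[0.15,0,0],0],
    [4.0,[0.5,0,0],0],
    [4.6,[0.8,0,0],0],
    [5.2,[1.1,0,0],0],
    [5.2,[1.1,0,0],0],
    [5.2,[1.1,0,0],0],
  ],
)

```text
time: 6.9
position: [0.5157, -0.0341, 0.1593]
tool_rot: [-0.0, 0.996, -0.091, 0.0]
force: [1.7, -1.0, -0.9]
opening: 0.0516
```

```bash
python3 - <<'E'
from g import *
s=telemetry.sense();T=pose(s); print(uvw(T[:3,3]),s['force'],s['opening'])
fixed('scene','s6'); wrist('w6')
a=cv2.imread('pics/s6.png')[170:310,250:400]; cv2.imwrite('pics/s6c.png',cv2.resize(a,None,fx=4,fy=4))
E
```

```text
[24.32161579 12.4807148  67.57527049] [ 1.72172417 -0.97525571 -0.85391626] 0.05163717456593161
```

View pics/s6c.png

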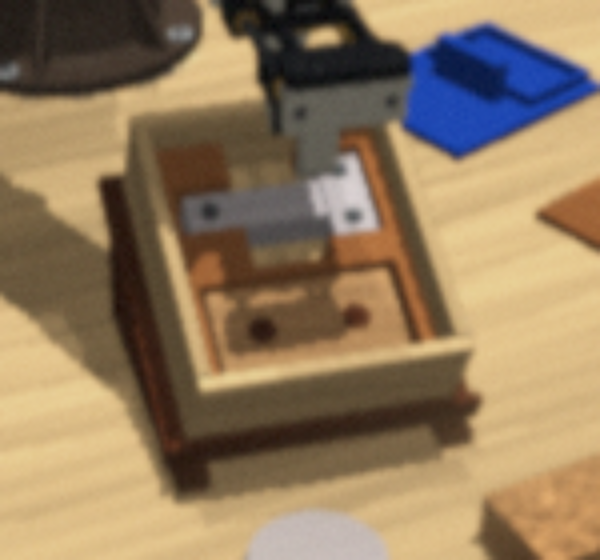

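View pics/w6.png

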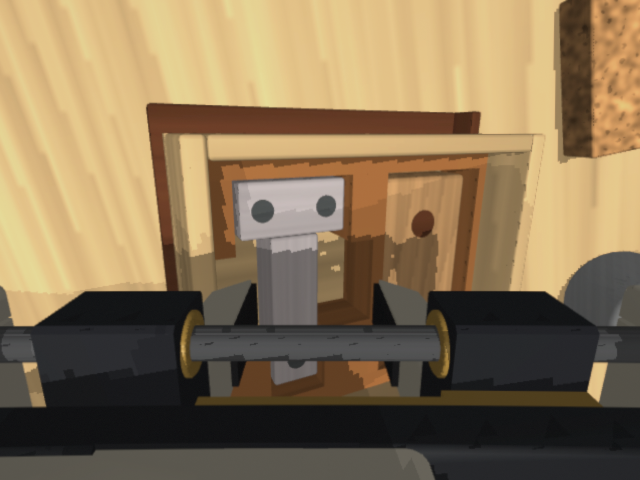

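It looks dropped in: in s6c the tee lies within the cavity, stem (250,210), head (350,200). I'll check the height and tilt.

```bash
cat > teechk.py <<'E'
from g import *
def chk(nm):
    z=np.load(nm+'.npz'); X=z['X']; m=z['d']>0; b=w2b(X.reshape(-1,3)).reshape(480,640,3)
    hsv=cv2.cvtColor(z['p'],cv2.COLOR_BGR2HSV)
    k=m&(hsv[...,1]<60)&(b[...,2]>5)&(b[...,2]<60)&(abs(b[...,0]+42)<42)&(abs(b[...,1])<70)
    bb=b[k]; A=np.c_[bb[:,:2],np.ones(len(bb))]
    sel=np.ones(len(bb),bool)
    for _ in range(5):
        c=np.linalg.lstsq(A[sel],bb[sel,2],rcond=None)[0]; r=bb[:,2]-A@c; sel=abs(r)<max(2.5,np.median(abs(r))*1.5)
    t=bb[sel]; print(nm,'N',sel.sum(),len(bb),'plane slopes deg',np.degrees(np.arctan(c[:2])).round(2),'z at(-42,10)',(c@[-42,10,1]).round(2))
    h=t[t[:,1]>32]; st=t[(t[:,1]<-5)]
    for q,nn in ((h,'head'),(st,'stem')):
        if len(q)>10: print(nn,'x',np.percentile(q[:,0],[2,98]).round(1),'y',np.percentile(q[:,1],[2,98]).round(1),'z',np.median(q[:,2]).round(1))
    print(cv2.minAreaRect(t[:,:2].astype(np.float32)))
if __name__=='__main__':
    import sys
    for a in sys.argv[1:]: chk(a)
E
python3 teechk.py s6 w6
```

```text
s6 N 400 625 plane slopes deg [-1.11 -0.3 ] z at(-42,10) 30.3
head x [-69.  -12.3] y [32.4 60.9] z 30.2
stem x [-52.1 -26.2] y [-57.5  -6.6] z 30.7
((-33.189998626708984, 3.6231155395507812), (57.427490234375, 122.82740020751953), 9.011945724487305)
w6 N 10801 12256 plane slopes deg [0.27 0.1 ] z at(-42,10) 30.18
head x [-70.6 -13.7] y [33.3 62.5] z 30.3
stem x [-55.4 -29.1] y [-55.3  -5.5] z 30.2
((-41.793174743652344, 3.0065078735351562), (120.14338684082031, 60.018306732177734), 89.67347717285156)
```

The tee is seated: top 30.2 mm above the floor, tilt within 0.3°. I'll lift away and go over the divider.

```bash
python3 - <<'E'
from g import *
T=pose(telemetry.sense()); P=np.array([.5005,.2974,.22]); print(100*T[:3,:3].T@(P-T[:3,3]), tyaw(T))
E
```

```text
[ -7.48652141 -32.3209633   -6.05995806] -10.446445078894378
```

apply_moves(
  deltas=[
    [5.2,[0,0,-4],0],
    [5.2,[0,0,-8],0],
    [7,[0,0,-10],0],
    [9.18,[0,0,-10],0],
    [9.18,[-7.5,-32.3,-8],63.4],
    [9.18,[-7.5,-32.3,-8],63.4],
    [9.18,[-7.5,-32.3,-7],63.4],
    [9.18,[-7.5,-32.3,-6],63.4],
    [9.18,[-7.5,-32.3,-6],63.4],
    [9.18,[-7.5,-32.3,-6],63.4],
    [9.18,[-7.5,-32.3,-6],63.4],
    [9.18,[-7.5,-32.3,-6],63.4],
    [9.18,[-7.5,-32.3,-6],63.4],
    [9.18,[-7.5,-32.3,-6],63.4],
    [9.18,[-7.5,-32.3,-6],63.4],
  ],
)

```text
time: 8.25
position: [0.4979, 0.2996, 0.2179]
tool_rot: [0.001, 0.8, -0.6, -0.001]
force: [-0.4, -1.2, -0.3]
opening: 0.0918
```

```bash
python3 - <<'E'
from g import *
p,d,X,T=wrist('w7'); print(T[:3,3],tyaw(T))
t=((X-T[:3,3])@T[:3,:3])*1000
k=(d>0)&(X[...,2]>.032)&(X[...,2]<.055)&(abs(t[...,0])<60)&(abs(t[...,1])<40); print(k.sum(),cv2.minAreaRect(t[k][:,:2].astype(np.float32)),np.median(X[k][:,2]))
k=(d>0)&(X[...,2]>.004)&(X[...,2]<.03)&(abs(t[...,0])<95)&(abs(t[...,1])<110); print(k.sum(),cv2.minAreaRect(t[k][:,:2].astype(np.float32)))
E
```

```text
[0.49790373 0.29956876 0.21793481] -73.7939485402979
1313 ((-0.3137245178222656, -2.252180576324463), (14.206385612487793, 70.26519012451172), 89.88447570800781) 0.04199710987036476
24280 ((-0.248260498046875, -2.0326309204101562), (143.32839965820312, 173.6020050048828), 0.6715695261955261)
```

View pics/w7.png

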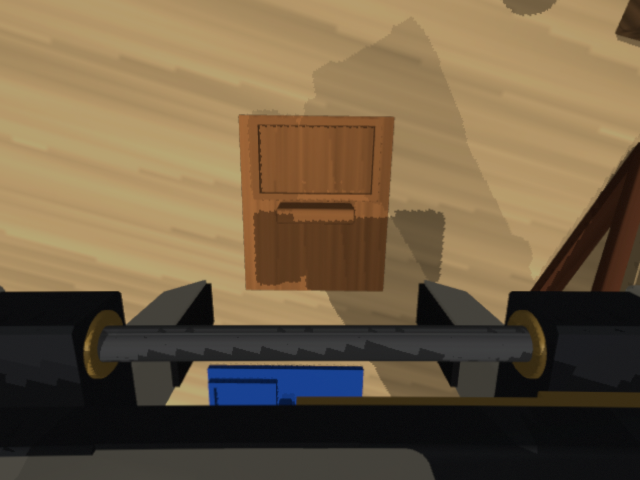

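The divider (317,203) is centred, pocket up (far side) and rib at (316,212). Descending.

apply_moves(
  deltas=[
    [9.18,[0,-0.18,8],0.3],
    [9.18,[0,-0.18,12],0.3],
    [9.18,[0,-0.18,16],0.3],
    [9.18,[0,-0.18,18.5],0.3],
    [9.18,[0,-0.18,19.6],0.3],
    [9.18,[0,-0.18,19.6],0.3],
    [6.0,[0,-0.18,19.6],0.3],
    [6.0,[0,-0.18,19.6],0.3],
    [6.0,[0,-0.18,19.6],0.3],
    [6.0,[0,-0.18,19.6],0.3],
    [6.0,[0,-0.18,19.6],0.3],
    [6.0,[0,-0.18,19.6],0.3],
  ],
  squeeze=20,
)

```text
time: 9.3
position: [0.503, 0.2987, 0.0256]
tool_rot: [-0.002, 0.798, -0.603, 0.001]
force: [-0.8, -1.4, 8.6]
opening: 0.0699
```

```bash
python3 - <<'E'
from g import *
p,d,X,T=wrist('w8'); s=telemetry.sense(); print(T.round(4),tyaw(T),s['force'],s['moment'],s['opening'])
t=((X-T[:3,3])@T[:3,:3])*1000
fixed('scene','s8'); a=cv2.imread('pics/s8.png')[130:290,350:520]; cv2.imwrite('pics/s8c.png',cv2.resize(a,None,fx=3.5,fy=3.5))
E
```

```text
[[ 0.2733 -0.9619  0.0035  0.503 ]
 [-0.9619 -0.2733  0.0022  0.2987]
 [-0.0012 -0.004  -1.      0.0256]
 [ 0.      0.      0.      1.    ]] -74.14011919155692 [ 0.14397999 -0.77393392  9.17396178] [ 0.04747707  0.21301268 -0.00954662] 0.0699067815119853
```

View pics/w8.png

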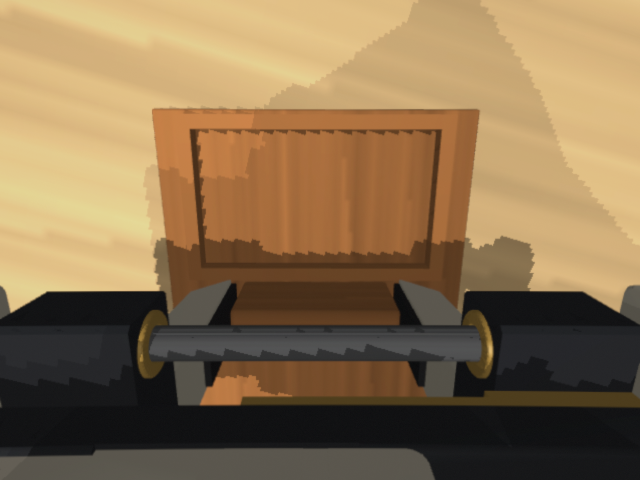

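View pics/s8c.png

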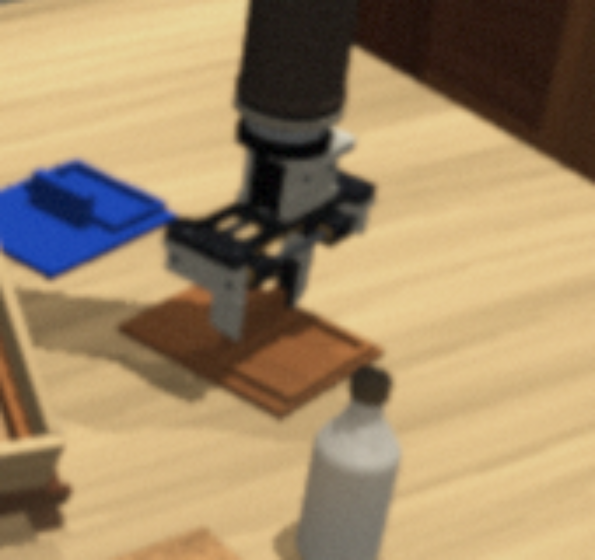

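apply_moves(
  deltas=[
    [6.0,[0,0,-1],0],
    [6.0,[0,0,-3],0],
    [6.0,[0,0,-6],0],
    [6.0,[0,0,-10],0],
    [6.0,[0,0,-14],0],
    [6.0,[0,0,-18],0],
    [6.0,[0,0,-20],0],
    [6.0,[0,0,-20],0],
    [6.0,[0,0,-20],0],
  ],
)

```text
time: 10.15
position: [0.5019, 0.2979, 0.2255]
tool_rot: [-0.002, 0.798, -0.603, 0.001]
force: [-0.9, -0.2, -2.2]
opening: 0.0701
```

```bash
cat > divchk.py <<'E'
from g import *
def dv(nm):
    p,d,X,T=wrist(nm); s=telemetry.sense(); print(T[:3,3].round(4),tyaw(T).round(2),s['force'].round(1),s['opening'])
    t=((X-T[:3,3])@T[:3,:3])*1000
    k=(d>0)&(abs(t[...,0])<80)&(t[...,1]<-15)&(t[...,1]>-110)&(t[...,2]>-10)&(t[...,2]<60)
    q=t[k]; A=np.c_[q[:,:2],np.ones(len(q))]; sel=np.ones(len(q),bool)
    for _ in range(6):
        c=np.linalg.lstsq(A[sel],q[sel,2],rcond=None)[0]; r=q[:,2]-A@c; sel=abs(r)<2.5
    print('board plane tool: slope deg x,y',np.degrees(np.arctan(c[:2])).round(2),'z0',c[2].round(2),'N',sel.sum())
    print('far edge y',np.percentile(q[:,1],[1,2,5]).round(1),'x',np.percentile(q[:,0],[1,99]).round(1))
if __name__=='__main__':
    import sys; dv(sys.argv[1])
E
python3 divchk.py w9
```

```text
[0.5019 0.2979 0.2255] -74.14 [ 0.5 -0.7 -2. ] 0.06971384058470495
board plane tool: slope deg x,y [-0.09 -0.3 ] z0 17.41 N 37522
far edge y [-82.6 -82.1 -79.9] x [-70.   69.4]
```

View pics/w9.png

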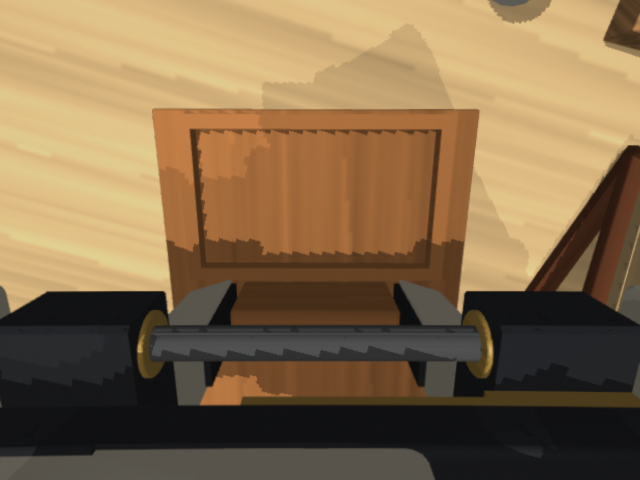

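```bash
cat > plan.py <<'E'
from g import *
c=np.cos; s_=np.sin
def tcp_for(psi,xl,gx=2.5,gz=33.7,below=8.3,lift=0,half=86.5,z0=34,y=0):
    a=np.radians(psi)
    bx=xl+(half+gx)*c(a)-gz*s_(a); bz=z0+(half+gx)*s_(a)+gz*c(a)
    return b2w([bx,y,bz])+np.array([0,0,-below+lift])/1000
E
python3 - <<'E'
from plan import *
T=pose(telemetry.sense())
ref=tcp_for(25,-72,lift=40); print('approach',ref,100*T[:3,:3].T@(ref-T[:3,3]))
# later deltas relative to approach pose in tool frame at yaw -100.5: tool x = -yb? 
th_=np.radians(-100.5); R0=np.array([[np.cos(th_),np.sin(th_),0],[np.sin(th_),-np.cos(th_),0],[0,0,-1]])
for psi,xl in ((25,-72),(22,-74),(18,-78),(14,-81.5),(10,-84.5),(7,-85.5),(4,-86),(2,-86.3),(0,-86.5)):
    P=tcp_for(psi,xl); print(psi,xl,P.round(4),(100*R0.T@(P-ref)).round(2))
E
```

```text
approach [ 0.56439106 -0.05578251  0.20057321] [35.69440858  3.57094354  2.31185168]
25 -72 [ 0.5644 -0.0558  0.1606] [0. 0. 4.]
22 -74 [ 0.5642 -0.0558  0.1567] [0.   0.02 4.39]
18 -78 [ 0.5624 -0.0554  0.152 ] [0.   0.2  4.86]
14 -81.5 [ 0.5606 -0.0551  0.147 ] [0.   0.38 5.36]
10 -84.5 [ 0.5588 -0.0548  0.1417] [0.   0.56 5.89]
7 -85.5 [ 0.5583 -0.0547  0.1371] [0.   0.62 6.34]
4 -86 [ 0.558  -0.0546  0.1324] [0.   0.65 6.82]
2 -86.3 [ 0.5576 -0.0545  0.1292] [0.   0.69 7.14]
0 -86.5 [ 0.5573 -0.0545  0.1259] [0.   0.72 7.46]
```

apply_moves(
  deltas=[
    [6.0,[35.7,3.6,-1],26.4],
    [6.0,[35.7,3.6,-1],26.4],
    [6.0,[35.7,3.6,-1],26.4],
    [6.0,[35.7,3.6,-1],26.4],
    [6.0,[35.7,3.6,-1],26.4],
    [6.0,[35.7,3.6,-1],26.4],
    [6.0,[35.7,3.6,-1],26.4],
    [6.0,[35.7,3.6,-1],26.4],
    [6.0,[35.7,3.6,-1],26.4],
    [6.0,[35.7,3.6,-1],26.4],
    [6.0,[35.7,3.6,-1],26.4],
    [6.0,[35.7,3.6,-1],26.4],
    [6.0,[35.7,3.6,-1],26.4],
  ],
)

```text
time: 11.28
position: [0.5638, -0.0537, 0.2324]
tool_rot: [-0.0, -0.64, 0.768, 0.001]
force: [0.2, 0.2, -1.7]
opening: 0.0698
```

```bash
python3 divchk.py w10; python3 - <<'E'
from plan import *
T=pose(telemetry.sense()); P=tcp_for(25,-72,lift=8)
print(100*T[:3,:3].T@(P-T[:3,3]))
z=np.load('w10.npz'); X=z['X']; m=z['d']>0
b=w2b(X.reshape(-1,3)).reshape(480,640,3)
k=m&(b[...,2]>58)&(b[...,2]<70)&(abs(b[...,0])<115)&(abs(b[...,1])<100); bb=b[k]
rw=bb[(bb[:,0]>80)&(abs(bb[:,1])<70)]; print('right wall x',np.percentile(rw[:,0],[2,98]),np.median(rw[:,2]),len(rw))
for sg in (1,-1):
    q=bb[(bb[:,1]*sg>70)&(abs(bb[:,0])<85)]; print(sg,len(q),np.percentile(q[:,1],[2,98]) if len(q) else '')
E
```

```text
[ 0.5638 -0.0537  0.2324] -100.41 [-0.8 -0.1 -1.5] 0.06964635022997383
board plane tool: slope deg x,y [-0.06 -0.29] z0 17.4 N 37461
far edge y [-82.4 -81.9 -79.7] x [-69.9  69.5]
[ 0.19511996 -0.08885741  6.40392973]Traceback (most recent call last):
  File "<stdin>", line 7, in <module>
    return _quantile_unchecked(
        a, q, axis, out, overwrite_input, method, keepdims, weights)
    return _ureduce(a,
                    func=_quantile_ureduce_func,
    ...<5 lines>...
                    overwrite_input=overwrite_input,
                    method=method)
    r = func(a, **kwargs)
    result = _quantile(arr,
                       quantiles=q,
    ...<2 lines>...
                       out=out,
                       weights=wgt)
    slices_having_nans = np.isnan(arr[-1, ...])
                                  ~~~^^^^^^^^^
IndexError: index -1 is out of bounds for axis 0 with size 0
```

View pics/w10.png

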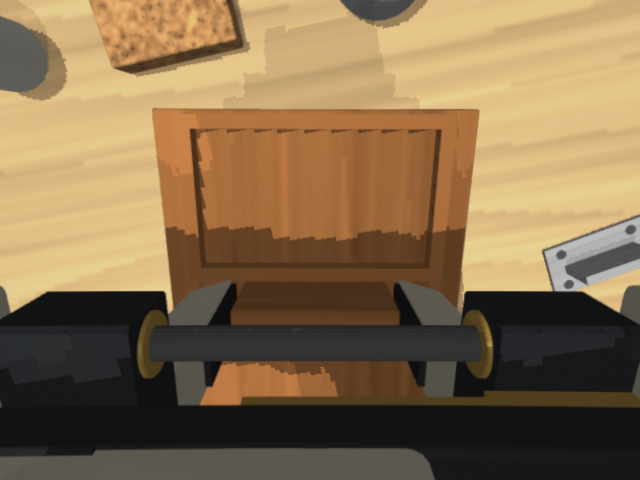

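apply_moves(
  deltas=[
    [6.0,[0.2,-0.05,3],0],
    [6.0,[0.2,-0.05,5],0],
    [6.0,[0.2,-0.05,6.2],0],
    [6.0,[0.2,-0.05,6.6],0],
    [6.0,[0.2,-0.05,6.6],0],
    [6.0,[0.2,-0.05,6.6],0],
  ],
  squeeze=14,
)

```text
time: 11.83
position: [0.5649, -0.0569, 0.1678]
tool_rot: [0.0, -0.64, 0.769, -0.0]
force: [-0.1, -0.8, -0.9]
opening: 0.0695
```

```bash
python3 divchk.py w11; python3 - <<'E'
from plan import *
T=pose(telemetry.sense()); 
for psi,xl in ((25,-72),(22,-74),(18,-78),(14,-81.5),(10,-84.5),(7,-85.5),(4,-86),(2,-86.3),(0,-86.5)):
    P=tcp_for(psi,xl); print(psi,xl,P.round(4),(100*T[:3,:3].T@(P-T[:3,3])).round(2))
fixed('scene','s11'); a=cv2.imread('pics/s11.png')[130:290,250:420]; cv2.imwrite('pics/s11c.png',cv2.resize(a,None,fx=3.5,fy=3.5))
E
```

```text
[ 0.5649 -0.0569  0.1678] -100.48 [ 0.2 -0.7 -1.9] 0.06983706511285309
board plane tool: slope deg x,y [-0.05 -0.3 ] z0 17.38 N 37452
far edge y [-82.4 -81.9 -79.8] x [-69.8  69.6]
25 -72 [ 0.5644 -0.0558  0.1606] [-0.12  0.1   0.76]
22 -74 [ 0.5642 -0.0558  0.1567] [-0.12  0.12  1.15]
18 -78 [ 0.5624 -0.0554  0.152 ] [-0.12  0.3   1.62]
14 -81.5 [ 0.5606 -0.0551  0.147 ] [-0.12  0.49  2.12]
10 -84.5 [ 0.5588 -0.0548  0.1417] [-0.12  0.67  2.65]
7 -85.5 [ 0.5583 -0.0547  0.1371] [-0.11  0.73  3.11]
4 -86 [ 0.558  -0.0546  0.1324] [-0.11  0.76  3.58]
2 -86.3 [ 0.5576 -0.0545  0.1292] [-0.11  0.8   3.9 ]
0 -86.5 [ 0.5573 -0.0545  0.1259] [-0.11  0.83  4.23]
```

View pics/s11c.png

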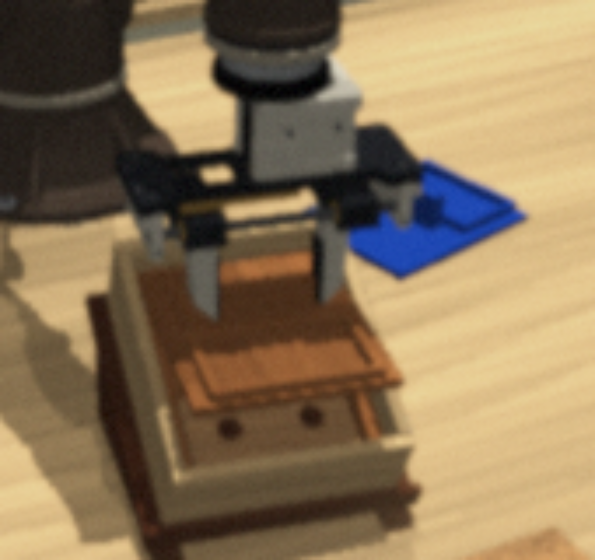

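View pics/w11.png

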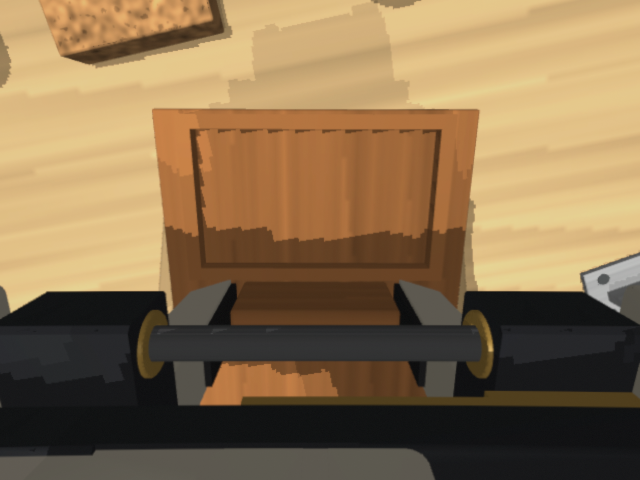

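The board is inside the rim and level, with its uphill edge about 7 mm above the filler. I'll lower it so that edge lands first and the board pivots in the grip.

apply_moves(
  deltas=[
    [6.0,[-0.1,0.1,0.4],0],
    [6.0,[-0.1,0.1,0.7],0],
    [6.0,[-0.1,0.1,0.95],0],
    [6.0,[-0.1,0.12,1.15],0],
    [6.0,[-0.1,0.2,1.4],0],
    [6.0,[-0.1,0.3,1.62],0],
    [6.0,[-0.1,0.3,1.62],0],
  ],
  squeeze=10,
)

```text
time: 12.52
position: [0.5625, -0.0563, 0.1511]
tool_rot: [0.001, -0.639, 0.769, -0.001]
force: [2.0, -0.4, 0.0]
opening: 0.0699
```

```bash
python3 divchk.py w12; python3 - <<'E'
from plan import *
T=pose(telemetry.sense()); 
for psi,xl in ((25,-72),(22,-74),(18,-78),(14,-81.5),(10,-84.5),(7,-85.5),(4,-86),(2,-86.3),(0,-86.5)):
    P=tcp_for(psi,xl); print(psi,xl,(100*T[:3,:3].T@(P-T[:3,3])).round(2))
E
```

```text
[ 0.5625 -0.0563  0.1511] -100.57 [ 1.5 -0.6 -0.2] 0.06982335414359007
board plane tool: slope deg x,y [-0.02 -8.09] z0 18.01 N 32692
far edge y [-78.7 -77.9 -76.2] x [-71.5  71.5]
25 -72 [-0.09 -0.24 -0.96]
22 -74 [-0.09 -0.22 -0.57]
18 -78 [-0.09 -0.04 -0.1 ]
14 -81.5 [-0.09  0.14  0.4 ]
10 -84.5 [-0.09  0.33  0.93]
7 -85.5 [-0.09  0.38  1.39]
4 -86 [-0.09  0.41  1.87]
2 -86.3 [-0.09  0.45  2.19]
0 -86.5 [-0.09  0.49  2.51]
```

View pics/w12.png

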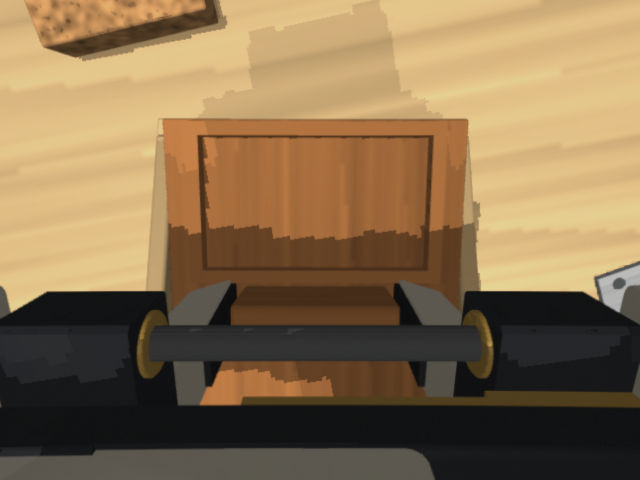

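The pivoting works: the board is at 8.1°, as planned. It sits slightly toward -y (wider gap at left, 155,200). Continuing.

apply_moves(
  deltas=[
    [6.0,[-0.12,0.1,0.25],0],
    [6.0,[-0.12,0.17,0.45],0],
    [6.0,[-0.12,0.25,0.7],0],
    [6.0,[-0.12,0.33,0.93],0],
    [6.0,[-0.12,0.36,1.15],0],
    [6.0,[-0.12,0.38,1.39],0],
    [6.0,[-0.12,0.38,1.39],0],
  ],
  squeeze=10,
)

```text
time: 13.15
position: [0.5578, -0.0542, 0.1365]
tool_rot: [-0.0, -0.639, 0.769, 0.0]
force: [1.0, 0.7, -0.7]
opening: 0.0696
```

```bash
python3 divchk.py w13; python3 - <<'E'
from plan import *
T=pose(telemetry.sense()); 
for psi,xl in ((18,-78),(14,-81.5),(10,-84.5),(7,-85.5),(4,-86),(2,-86.3),(0,-86.5)):
    P=tcp_for(psi,xl); print(psi,xl,(100*T[:3,:3].T@(P-T[:3,3])).round(2))
fixed('scene','s13'); a=cv2.imread('pics/s13.png')[130:290,250:420]; cv2.imwrite('pics/s13c.png',cv2.resize(a,None,fx=3.5,fy=3.5))
E
```

```text
[ 0.5578 -0.0542  0.1365] -100.54 [ 0.2 -0.1 -1.9] 0.06992985660736953
board plane tool: slope deg x,y [  0.04 -16.27] z0 21.74 N 32837
far edge y [-84.8 -84.  -81.9] x [-78.5  78.5]
18 -78 [ 0.04 -0.48 -1.53]
14 -81.5 [ 0.04 -0.3  -1.03]
10 -84.5 [ 0.04 -0.11 -0.5 ]
7 -85.5 [ 0.04 -0.06 -0.04]
4 -86 [ 0.04 -0.03  0.43]
2 -86.3 [0.04 0.01 0.75]
0 -86.5 [0.04 0.04 1.08]
```

View pics/w13.png

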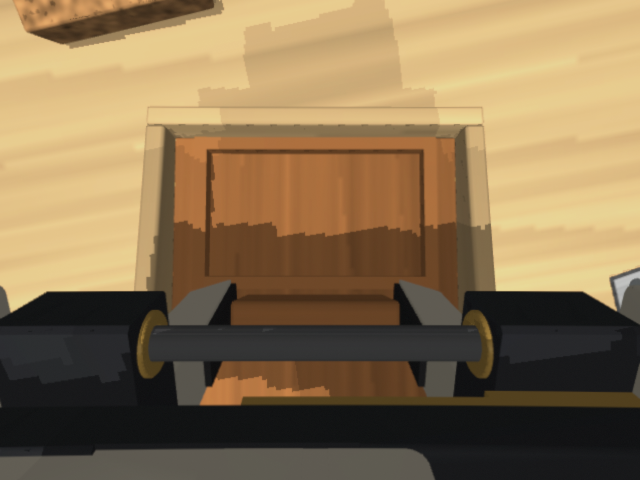

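View pics/s13c.png

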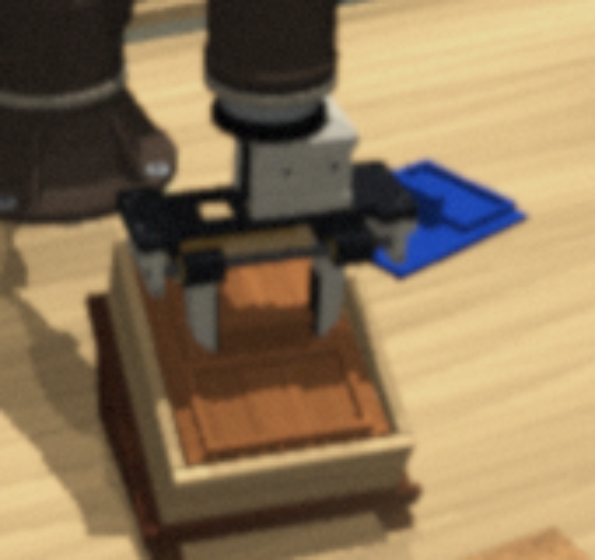

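apply_moves(
  deltas=[
    [6.0,[0,0,0.25],0],
    [6.0,[0,0,0.5],0],
    [6.0,[0,0,0.75],0],
    [6.0,[0,0.02,1.0],0],
    [6.0,[0,0.04,1.2],0],
    [6.0,[0,0.04,1.3],0],
    [6.0,[0,0.04,1.3],0],
  ],
  squeeze=10,
)

```text
time: 13.83
position: [0.559, -0.0543, 0.1252]
tool_rot: [0.001, -0.639, 0.769, -0.001]
force: [-0.3, -1.2, 8.0]
opening: 0.07
```

```bash
python3 divchk.py w14; python3 - <<'E'
from plan import *
z=np.load('w14.npz'); X=z['X']; m=z['d']>0
b=w2b(X.reshape(-1,3)).reshape(480,640,3)
for (x0,x1) in ((20,35),(40,55),(60,72),(82,86)):
    k=m&(b[...,0]>x0)&(b[...,0]<x1)&(abs(b[...,1])<45)&(b[...,2]<60)&(b[...,2]>0); print(x0,np.median(b[k][:,2]))
E
```

```text
[ 0.559  -0.0543  0.1252] -100.55 [-0.6 -1.4  9. ] 0.06981897320548004
board plane tool: slope deg x,y [  0.03 -14.  ] z0 25.17 N 16161
far edge y [-83.4 -82.8 -80.7] x [-78.6  78.6]
20 42.2174477990071
40 42.220383308970085
60 42.22486480573628
82 50.23922538000006
```

View pics/w14.png

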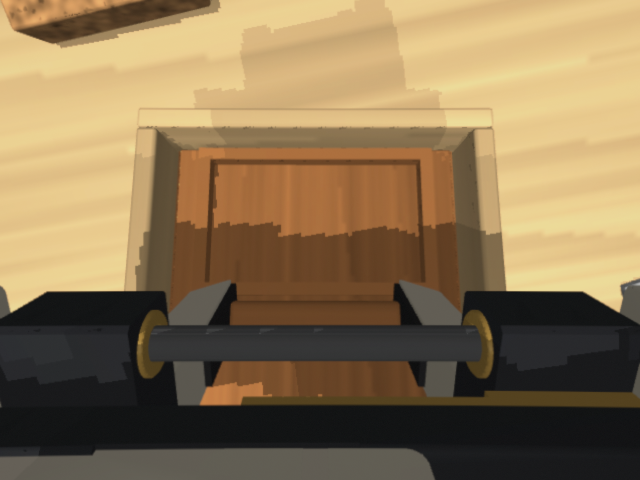

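The divider is fully seated: the pocket floor is 42.2 mm above the box floor along its whole length. I'll release and go over the bracket.

apply_moves(
  deltas=[
    [7.8,[0,0,0],0],
    [7.8,[0,0,0],0],
    [7.8,[0,0,-0.5],0],
    [7.8,[0,0,-3],0],
    [7.8,[0,0,-7],0],
    [9.18,[0,0,-11],0],
    [9.18,[0,0,-11],0],
  ],
)

```text
time: 14.47
position: [0.5615, -0.0542, 0.2419]
tool_rot: [0.004, -0.639, 0.769, -0.004]
force: [1.3, 0.0, 1.0]
opening: 0.087
```

```bash
python3 - <<'E'
from g import *
T=pose(telemetry.sense()); P=np.array([.458,-.337,.20]); print(T[:3,3],100*T[:3,:3].T@(P-T[:3,3]), tyaw(T))
p,d,X,T=wrist('w15')
E
```

```text
[ 0.56150417 -0.05416159  0.24194162] [29.70919712  5.03896008  4.08292675] -100.55532531405171
```

View pics/w15.png

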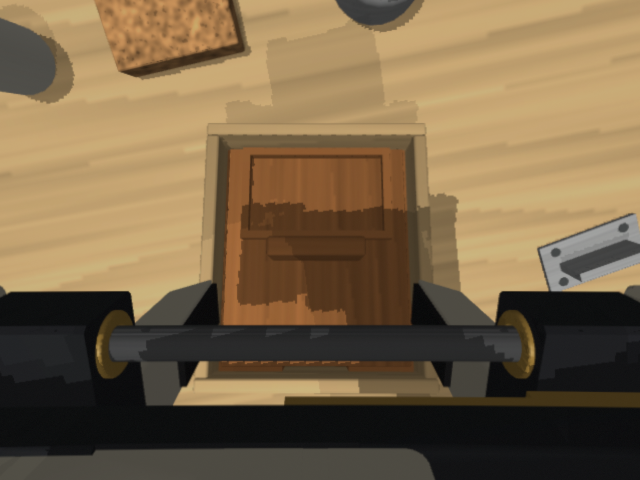

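The divider (318,250) lies flat inside the box, with the pocket at (316,197) and the rib at (315,248). I'll get the pocket pose from the rib and move to the bracket.

```bash
python3 - <<'E'
from g import *
z=np.load('w15.npz'); X=z['X']; m=z['d']>0
b=w2b(X.reshape(-1,3)).reshape(480,640,3)
I=m&(abs(b[...,0])<89)&(abs(b[...,1])<74)
k=I&(b[...,2]>70)&(b[...,2]<82)&(abs(b[...,0])<25)&(abs(b[...,1])<50); print('rib',cv2.minAreaRect(b[k][:,:2].astype(np.float32)),np.median(b[k][:,2]))
k=I&(b[...,2]>38)&(b[...,2]<53); print('board',cv2.minAreaRect(b[k][:,:2].astype(np.float32)))
k=I&(b[...,2]>47)&(b[...,2]<53)&(b[...,0]>10)&(abs(b[...,1])<72); print('strips',cv2.minAreaRect(b[k][:,:2].astype(np.float32)),np.median(b[k][:,2]))
k=I&(b[...,2]>39)&(b[...,2]<45.5)&(abs(b[...,0]-47)<33)&(abs(b[...,1])<58); q=b[k]; print('pocket floor',cv2.minAreaRect(q[:,:2].astype(np.float32)),np.percentile(q[:,0],[1,99]),np.percentile(q[:,1],[1,99]))
k=I&(b[...,2]>39)&(b[...,2]<45)&(b[...,0]<-10); print('uphill z',np.median(b[k][:,2]))
k=m&(abs(b[...,2]-64)<3)&(b[...,0]>85)&(b[...,0]<105)&(abs(b[...,1])<70); print('right wall',np.percentile(b[k][:,0],[2,98]))
for sg in (1,-1):
    k=m&(abs(b[...,2]-64)<3)&(abs(b[...,0])<80)&(b[...,1]*sg>70)&(b[...,1]*sg<95); print(sg,np.percentile(b[k][:,1],[2,98]))
E
```

```text
rib ((1.026817798614502, 0.577972412109375), (69.58108520507812, 14.369271278381348), 89.9223403930664) 76.00156273335517
board ((0.8531570434570312, -0.7947921752929688), (146.58599853515625, 176.3251495361328), 89.93698120117188)
strips ((49.880733489990234, 0.8673362731933594), (118.20197296142578, 78.25402069091797), 89.89366149902344) 50.152988799862925
pocket floor ((49.106910705566406, 0.820831298828125), (61.3806037902832, 106.51553344726562), 0.14733156561851501) [18.99485854 79.07037693] [-51.59900894  53.24832495]
uphill z 42.1589713938117
right wall [89.99830602 99.38694641]
1 [75.5667626  85.07089357]
-1 [-83.41335018 -73.88775067]
```

apply_moves(
  deltas=[
    [9.18,[29.7,5.0,0],-22.4],
    [9.18,[29.7,5.0,0],-22.4],
    [9.18,[29.7,5.0,0],-22.4],
    [9.18,[29.7,5.0,0],-22.4],
    [9.18,[29.7,5.0,2],-22.4],
    [9.18,[29.7,5.0,4],-22.4],
    [9.18,[29.7,5.0,4],-22.4],
    [9.18,[29.7,5.0,4],-22.4],
    [9.18,[29.7,5.0,4],-22.4],
    [9.18,[29.7,5.0,4],-22.4],
    [9.18,[29.7,5.0,4],-22.4],
    [9.18,[29.7,5.0,4],-22.4],
  ],
)

```text
time: 15.52
position: [0.4552, -0.3354, 0.1942]
tool_rot: [-0.0, 0.777, -0.629, -0.0]
force: [-0.1, 0.8, -0.1]
opening: 0.0916
```

```bash
python3 - <<'E'
from g import *
p,d,X,T=wrist('w16'); print(T[:3,3],tyaw(T))
t=((X-T[:3,3])@T[:3,:3])*1000
k=(d>0)&(X[...,2]>.03)&(X[...,2]<.05)&(abs(t[...,0])<60)&(abs(t[...,1])<40); print(k.sum(),cv2.minAreaRect(t[k][:,:2].astype(np.float32)),np.median(X[k][:,2]))
hsv=cv2.cvtColor(p,cv2.COLOR_BGR2HSV)
k=(d>0)&(X[...,2]>.003)&(X[...,2]<.012)&(abs(t[...,0])<70)&(abs(t[...,1])<60)&(hsv[...,1]<60); print(k.sum(),cv2.minAreaRect(t[k][:,:2].astype(np.float32)))
E
```

```text
[ 0.45519239 -0.33540413  0.19415749] -78.01194710664075
1171 ((0.24988174438476562, -1.9217944145202637), (70.02877807617188, 10.731518745422363), 0.03347555175423622) 0.039977266700575054
4882 ((0.3237037658691406, -2.160429000854492), (55.48954772949219, 99.81304168701172), 89.67078399658203)
```

View pics/w16.png

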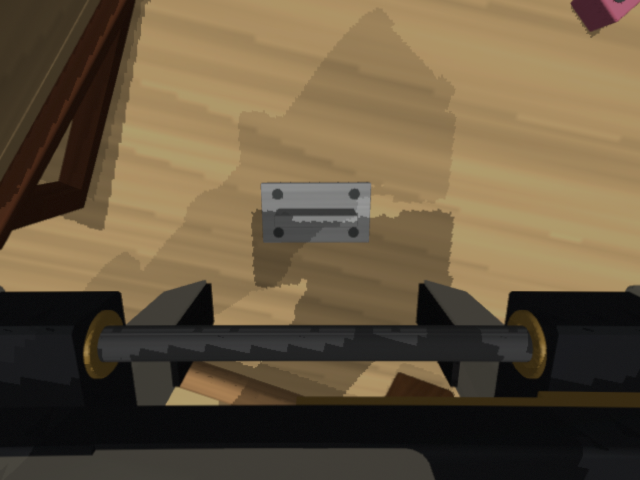

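```bash
python3 - <<'E'
from g import *
p,d,X,T=wrist('w17'); s=telemetry.sense();print(T[:3,3],tyaw(T),s['qvel'].round(3))
t=((X-T[:3,3])@T[:3,:3])*1000
k=(d>0)&(X[...,2]>.03)&(X[...,2]<.05)&(abs(t[...,0])<60)&(abs(t[...,1])<40); r=cv2.minAreaRect(t[k][:,:2].astype(np.float32)); print(r)
c=np.r_[np.array(r[0])/1000,0]; print('web world',T[:3,:3]@c+T[:3,3])
E
```

```text
[ 0.45525331 -0.33549884  0.19431883] -78.00470164462052 [ 0.002 -0.001  0.006 -0.     0.002  0.     0.003]
((0.20978546142578125, -1.860243797302246), (10.489532470703125, 69.95101928710938), 89.80193328857422)
web world [ 0.45711654 -0.33531742  0.19431981]
```

apply_moves(
  deltas=[
    [9.18,[0.02,-0.17,8],0],
    [9.18,[0.02,-0.17,12],0],
    [9.18,[0.02,-0.17,15],0],
    [9.18,[0.02,-0.17,17.2],0],
    [9.18,[0.02,-0.17,17.2],0],
    [9.18,[0.02,-0.17,17.2],0],
    [6.0,[0.02,-0.17,17.2],0],
    [6.0,[0.02,-0.17,17.2],0],
    [6.0,[0.02,-0.17,17.2],0],
    [6.0,[0.02,-0.17,17.2],0],
    [6.0,[0.02,-0.17,17.2],0],
    [6.0,[0.02,-0.17,17.2],0],
  ],
  squeeze=20,
)

```text
time: 16.62
position: [0.4573, -0.3374, 0.0243]
tool_rot: [-0.0, 0.776, -0.63, 0.002]
force: [-2.0, 1.4, 10.9]
opening: 0.0697
```

apply_moves(
  deltas=[
    [6.0,[0,0,-1],0],
    [6.0,[0,0,-4],0],
    [6.0,[0,0,-8],0],
    [6.0,[0,0,-12],0],
    [6.0,[0,0,-16],0],
    [6.0,[0,0,-20],0],
    [6.0,[0,0,-20],0],
    [6.0,[0,0,-20],0],
  ],
)

```text
time: 17.28
position: [0.4571, -0.3376, 0.2256]
tool_rot: [-0.0, 0.776, -0.63, 0.003]
force: [0.2, 0.1, -2.9]
opening: 0.0695
```

```bash
cat > brchk.py <<'E'
from g import *
def br(nm):
    p,d,X,T=wrist(nm); s=telemetry.sense(); print(T[:3,3].round(4),tyaw(T).round(2),s['force'].round(1),s['opening'])
    t=((X-T[:3,3])@T[:3,:3])*1000; hsv=cv2.cvtColor(p,cv2.COLOR_BGR2HSV)
    k=(d>0)&(hsv[...,1]<70)&(abs(t[...,0])<53)&(t[...,1]<-12)&(t[...,1]>-45)&(t[...,2]>5)&(t[...,2]<45)
    q=t[k]; A=np.c_[q[:,:2],np.ones(len(q))]; sel=np.ones(len(q),bool)
    for _ in range(6):
        c=np.linalg.lstsq(A[sel],q[sel,2],rcond=None)[0]; r=q[:,2]-A@c; sel=abs(r)<2
    print('plate plane: slope deg',np.degrees(np.arctan(c[:2])).round(2),'z0',c[2].round(2),'N',sel.sum())
    q=q[sel]; print('far y',np.percentile(q[:,1],[0,1,5]).round(1),'x',np.percentile(q[:,0],[1,99]).round(1))
if __name__=='__main__':
    import sys; br(sys.argv[1])
E
python3 brchk.py w18
```

```text
[ 0.4571 -0.3376  0.2256] -78.16 [ 0.3 -0.3 -2. ] 0.06973488071877712
plate plane: slope deg [ 0.14 -0.96] z0 17.8 N 6785
far y [-28.7 -28.3 -27.7] x [-49.3  47.8]
```

View pics/w18.png

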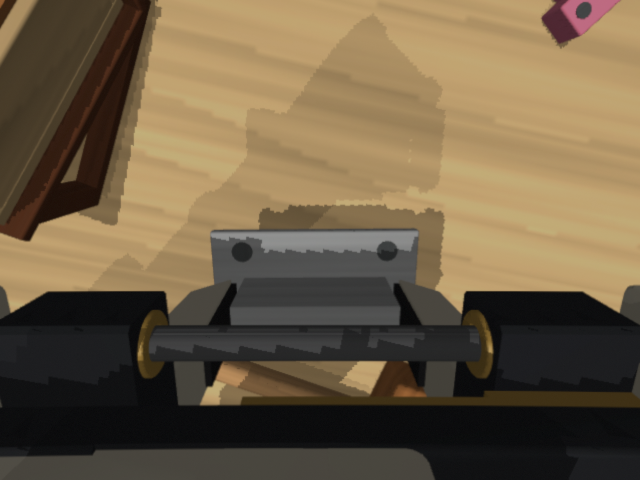

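```bash
python3 - <<'E'
from plan import *
T=pose(telemetry.sense())
kw=dict(gx=0,gz=31.9,below=8.1,half=28,z0=42.1,y=0.7)
ref=tcp_for(25,21.5,lift=40,**kw); print(ref,100*T[:3,:3].T@(ref-T[:3,3]))
th_=np.radians(-100.5); R0=np.array([[np.cos(th_),np.sin(th_),0],[np.sin(th_),-np.cos(th_),0],[0,0,-1]])
for psi in (25,20,15,10,5,0): 
    P=tcp_for(psi,21.5,**kw); print(psi,P.round(4),(100*R0.T@(P-ref)).round(2))
E
```

```text
[ 0.59122676 -0.06004429  0.16679949] [-24.33045533 -18.91161689   5.6413069 ]
25 [ 0.5912 -0.06    0.1268] [0. 0. 4.]
20 [ 0.5939 -0.0605  0.1242] [-0.   -0.27  4.26]
15 [ 0.5963 -0.061   0.1215] [-0.   -0.51  4.53]
10 [ 0.5984 -0.0614  0.1185] [-0.   -0.73  4.83]
5 [ 0.6003 -0.0617  0.1153] [-0.   -0.92  5.15]
0 [ 0.6019 -0.062   0.112 ] [-0.   -1.09  5.48]
```

Bracket held level. I'll carry it over the pocket at a safe height (rib top and high rim are about 0.14–0.175).

apply_moves(
  deltas=[
    [6.0,[-24.3,-18.9,-1],22.3],
    [6.0,[-24.3,-18.9,-1],22.3],
    [6.0,[-24.3,-18.9,-1],22.3],
    [6.0,[-24.3,-18.9,-1],22.3],
    [6.0,[-24.3,-18.9,-1],22.3],
    [6.0,[-24.3,-18.9,-1],22.3],
    [6.0,[-24.3,-18.9,-1],22.3],
    [6.0,[-24.3,-18.9,-1],22.3],
    [6.0,[-24.3,-18.9,0],22.3],
    [6.0,[-24.3,-18.9,1],22.3],
    [6.0,[-24.3,-18.9,2],22.3],
    [6.0,[-24.3,-18.9,2],22.3],
    [6.0,[-24.3,-18.9,2],22.3],
  ],
)

```text
time: 18.42
position: [0.5897, -0.0619, 0.2007]
tool_rot: [-0.001, -0.639, 0.769, 0.001]
force: [0.3, -0.4, -0.9]
opening: 0.0698
```

```bash
python3 brchk.py w19;  python3 - <<'E'
from plan import *
T=pose(telemetry.sense())
kw=dict(gx=0,gz=31.9,below=8.1,half=28,z0=42.1,y=0.7)
P=tcp_for(25,21.5,lift=12,**kw); print(100*T[:3,:3].T@(P-T[:3,3]))
E
```

```text
[ 0.5897 -0.0619  0.2007] -100.59 [ 0.6  0.1 -2.2] 0.06996575580611443
plate plane: slope deg [ 0.11 -1.21] z0 17.71 N 6699
far y [-28.6 -28.  -27.5] x [-49.1  48. ]
[-0.18465892 -0.06254845  6.28155307]
```

View pics/w19.png

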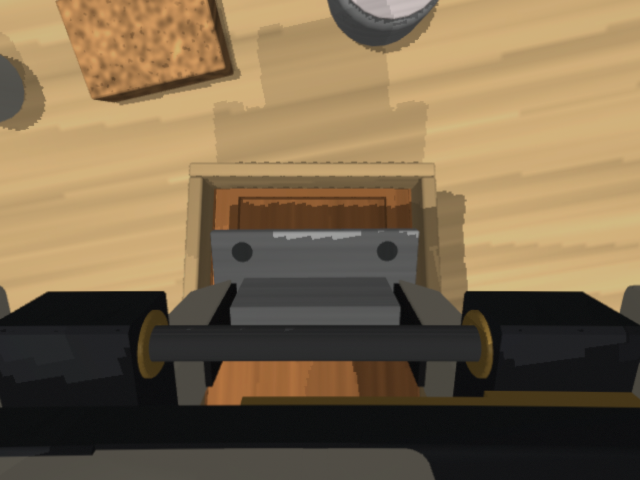

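apply_moves(
  deltas=[
    [6.0,[-0.15,-0.06,2.5],0],
    [6.0,[-0.15,-0.06,4.5],0],
    [6.0,[-0.15,-0.06,5.8],0],
    [6.0,[-0.15,-0.06,6.3],0],
    [6.0,[-0.15,-0.06,6.3],0],
    [6.0,[-0.15,-0.06,6.3],0],
  ],
  squeeze=14,
)

```text
time: 18.97
position: [0.5922, -0.0593, 0.1398]
tool_rot: [0.0, -0.64, 0.769, -0.0]
force: [-0.1, 0.2, -2.3]
opening: 0.0698
```

```bash
python3 brchk.py w20;  python3 - <<'E'
from plan import *
z=np.load('w20.npz');T=z['T']
kw=dict(gx=0,gz=31.9,below=8.1,half=28,z0=42.1,y=0.7)
for psi in (25,20,15,10,5,0): 
    P=tcp_for(psi,21.5,**kw); print(psi,P.round(4),(100*T[:3,:3].T@(P-T[:3,3])).round(2))
X=z['X'];m=z['d']>0; b=w2b(X.reshape(-1,3)).reshape(480,640,3); hsv=cv2.cvtColor(z['p'],cv2.COLOR_BGR2HSV)
k=m&(b[...,2]>38)&(b[...,2]<45.5)&(hsv[...,1]>90)&(b[...,0]>40)&(b[...,0]<79)&(abs(b[...,1])<58)
q=b[k]; print('floor y',np.percentile(q[:,1],[1,99]),'x max',np.percentile(q[:,0],99), len(q))
t=((X-T[:3,3])@T[:3,:3])*1000
k=m&(hsv[...,1]<70)&(t[...,1]<-12)&(t[...,1]>-32)&(abs(t[...,2]-17.8)<2.5)&(abs(t[...,0])<53); print('plate y',np.percentile(b[k][:,1],[1,99]))
E
```

```text
[ 0.5922 -0.0593  0.1398] -100.49 [-1.1  0.5 -2.1] 0.06944203085233117
plate plane: slope deg [ 0.35 -9.5 ] z0 15.79 N 6631
far y [-27.7 -27.4 -26.9] x [-49.1  48. ]
25 [ 0.5912 -0.06    0.1268] [0.09 0.08 1.3 ]
20 [ 0.5939 -0.0605  0.1242] [ 0.09 -0.18  1.56]
15 [ 0.5963 -0.061   0.1215] [ 0.09 -0.43  1.84]
10 [ 0.5984 -0.0614  0.1185] [ 0.09 -0.65  2.14]
5 [ 0.6003 -0.0617  0.1153] [ 0.09 -0.84  2.45]
0 [ 0.6019 -0.062   0.112 ] [ 0.09 -1.    2.79]
floor y [-51.97859004  53.29234489] x max 78.98287152776416 1681
plate y [-46.28001294  50.84865689]
```

View pics/w20.png

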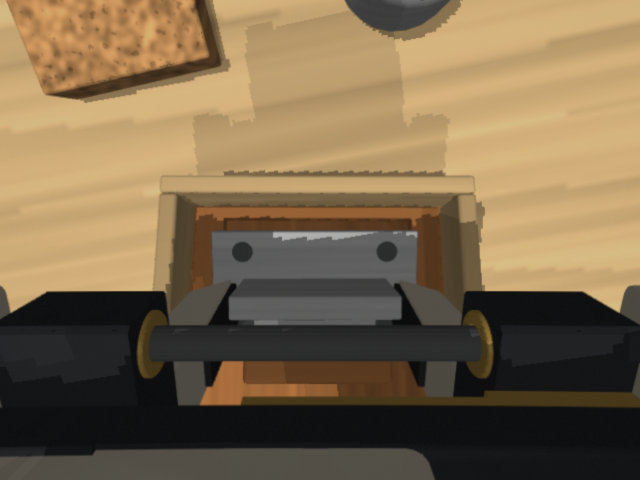

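The plate's uphill edge brushed the divider rib and tilted about 9° the desired way. I'll step downhill first, then lower.

apply_moves(
  deltas=[
    [6.0,[0.12,-0.4,0],0],
    [6.0,[0.12,-0.43,0.5],0],
    [6.0,[0.12,-0.43,1.1],0],
    [6.0,[0.12,-0.43,1.6],0],
    [6.0,[0.12,-0.43,1.7],0],
    [6.0,[0.12,-0.43,1.7],0],
  ],
  squeeze=12,
)

```text
time: 19.52
position: [0.5954, -0.0607, 0.1213]
tool_rot: [-0.001, -0.64, 0.769, 0.0]
force: [-0.3, 0.1, -1.9]
opening: 0.0699
```

```bash
python3 brchk.py w21;  cat > rel.py <<'E'
from plan import *
import sys
nm=sys.argv[1]
z=np.load(nm+'.npz');T=z['T']
kw=dict(gx=0,gz=31.9,below=8.1,half=28,z0=42.1,y=0.7)
for psi in (20,15,10,5,0): 
    P=tcp_for(psi,21.5,**kw); print(psi,P.round(4),(100*T[:3,:3].T@(P-T[:3,3])).round(2))
X=z['X'];m=z['d']>0; b=w2b(X.reshape(-1,3)).reshape(480,640,3); hsv=cv2.cvtColor(z['p'],cv2.COLOR_BGR2HSV)
t=((X-T[:3,3])@T[:3,:3])*1000
k=m&(hsv[...,1]<70)&(t[...,1]<-12)&(t[...,1]>-32)&(t[...,2]>8)&(t[...,2]<40)&(abs(t[...,0])<53)&(b[...,2]<75)&(abs(b[...,1])<56)&(b[...,0]<82); q=b[k]
print('plate box: y',np.percentile(q[:,1],[1,99]),'x',np.percentile(q[:,0],[1,99]))
c=np.linalg.lstsq(np.c_[q[:,:2],np.ones(len(q))],q[:,2],rcond=None)[0]; print('slopes in box',np.degrees(np.arctan(c[:2])),'z at (48,0)',c@[48,0,1],'at 75',c@[75,0,1])
E
python3 rel.py w21; python3 - <<'E'
from h import *
fixed('scene','s21'); a=cv2.imread('pics/s21.png')[130:290,250:420]; cv2.imwrite('pics/s21c.png',cv2.resize(a,None,fx=3.5,fy=3.5))
E
```

```text
[ 0.5954 -0.0607  0.1213] -100.44 [ 0.4  0.1 -0.8] 0.0696461018036421
plate plane: slope deg [ 0.34 -9.64] z0 15.75 N 6636
far y [-27.7 -27.3 -26.9] x [-49.1  48. ]
20 [ 0.5939 -0.0605  0.1242] [ 0.01  0.16 -0.29]
15 [ 0.5963 -0.061   0.1215] [ 0.01 -0.09 -0.01]
10 [ 0.5984 -0.0614  0.1185] [ 0.01 -0.31  0.29]
5 [ 0.6003 -0.0617  0.1153] [ 0.01 -0.5   0.6 ]
0 [ 0.6019 -0.062   0.112 ] [ 0.01 -0.66  0.94]
plate box: y [-47.32515952  49.94622453] x [61.39617839 77.91427516]
slopes in box [10.51656509  0.55258223] z at (48,0) 59.30218801095005 at 75 64.31441691570717
```

View pics/w21.png

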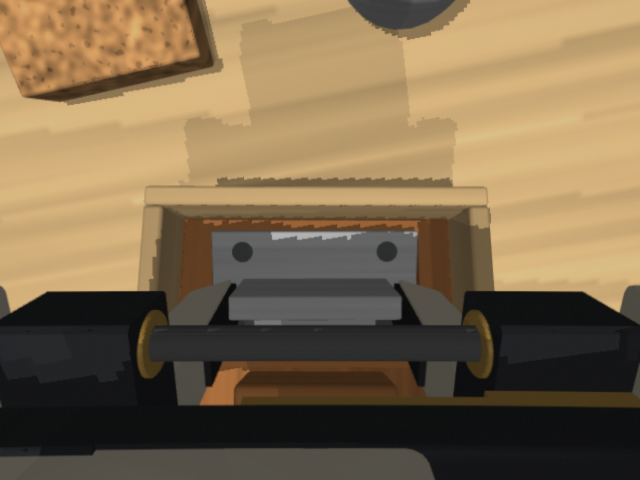

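View pics/s21c.png

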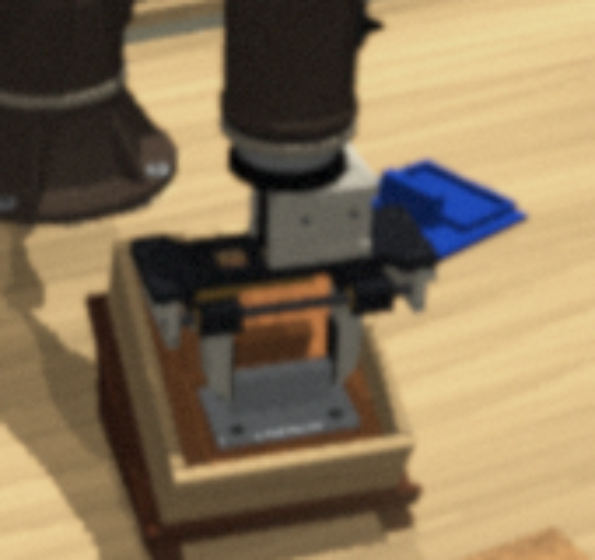

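```bash
python3 - <<'E'
from plan import *
z=np.load('w21.npz');T=z['T']
kw=dict(gx=-3.9,gz=29.5,below=8.1,half=28,z0=42.1,y=0.7)
for psi in (16,12,8,4,0): 
    P=tcp_for(psi,21.0,**kw); print(psi,P.round(4),(100*T[:3,:3].T@(P-T[:3,3])).round(2))
E
```

```text
16 [ 0.5912 -0.06    0.1205] [0.01 0.43 0.09]
12 [ 0.5929 -0.0603  0.1184] [0.01 0.26 0.29]
8 [ 0.5944 -0.0606  0.1163] [0.01 0.1  0.51]
4 [ 0.5958 -0.0609  0.114 ] [ 0.01 -0.04  0.73]
0 [ 0.597  -0.0611  0.1117] [ 0.01 -0.16  0.97]
```

apply_moves(
  deltas=[
    [6.0,[0,0.35,0],0],
    [6.0,[0,0.38,0.05],0],
    [6.0,[0,0.3,0.25],0],
    [6.0,[0,0.2,0.4],0],
    [6.0,[0,0.1,0.5],0],
    [6.0,[0,0.1,0.5],0],
  ],
  squeeze=10,
)

```text
time: 20.12
position: [0.5954, -0.0606, 0.1171]
tool_rot: [0.0, -0.64, 0.769, -0.0]
force: [0.2, 0.2, 0.3]
opening: 0.07
```

```bash
python3 brchk.py w22; python3 rel.py w22; python3 - <<'E'
from h import *
fixed('scene','s22'); a=cv2.imread('pics/s22.png')[130:290,250:420]; cv2.imwrite('pics/s22c.png',cv2.resize(a,None,fx=3.5,fy=3.5))
E
```

```text
[ 0.5954 -0.0606  0.1171] -100.45 [ 0.5 -0.7 -0.6] 0.06938363428686828
plate plane: slope deg [  0.12 -15.2 ] z0 15.86 N 5374
far y [-24.8 -24.3 -24. ] x [-49.1  48. ]
20 [ 0.5939 -0.0605  0.1242] [ 0.02  0.15 -0.71]
15 [ 0.5963 -0.061   0.1215] [ 0.02 -0.09 -0.43]
10 [ 0.5984 -0.0614  0.1185] [ 0.02 -0.31 -0.14]
5 [ 0.6003 -0.0617  0.1153] [ 0.02 -0.5   0.18]
0 [ 0.6019 -0.062   0.112 ] [ 0.02 -0.66  0.51]
plate box: y [-47.23447536  50.10210895] x [63.7936185  76.61002274]
slopes in box [6.55975707 0.1949939 ] z at (48,0) 54.745080746856544 at 75 57.84987097931134
```

View pics/w22.png

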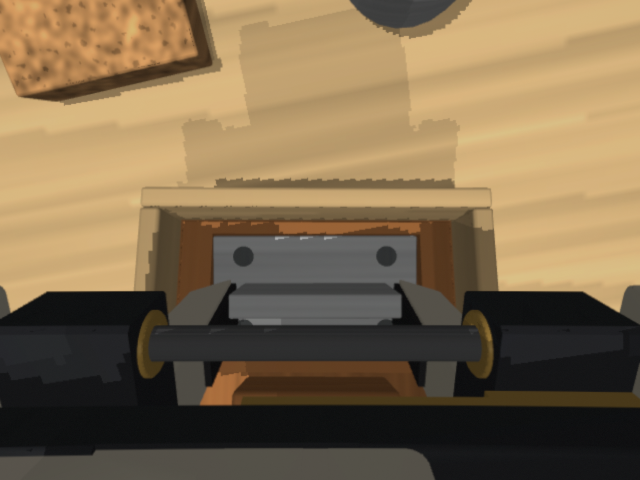

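View pics/s22c.png

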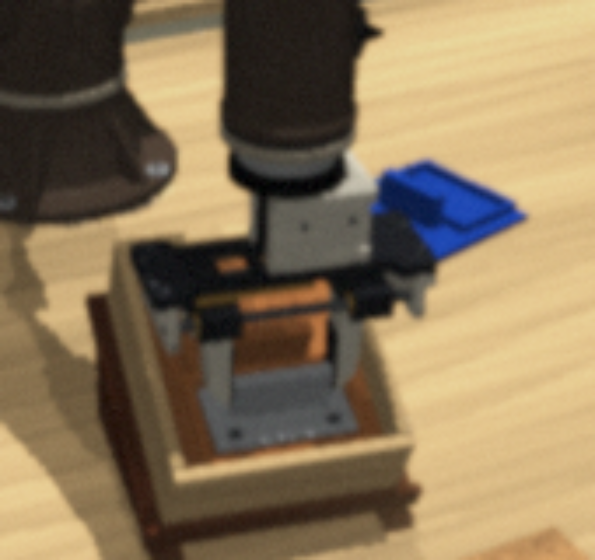

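```bash
cat > inv.py <<'E'
from plan import *
def inv(T,psi,gx,gz,below=8.1,half=28):
    G=w2b(T[:3,3]+np.array([0,0,below/1000])); a=np.radians(psi)
    xl=G[0]-((half+gx)*c(a)-gz*s_(a)); zl=G[2]-((half+gx)*s_(a)+gz*c(a)); return xl,G[1],zl
E
python3 - <<'E'
from inv import *
T=np.load('w22.npz')['T']; print(inv(T,10,-3.7,29.1))
for psi in (10,6,3,0): 
    P=tcp_for(psi,20.7,gx=-3.7,gz=29.1,below=8.1,half=28,z0=42.1,y=.7); print(psi,(100*T[:3,:3].T@(P-T[:3,3])).round(2))
E
```

```text
(np.float64(22.42839859094757), np.float64(0.8831502252454005), np.float64(42.96162463318856))
10 [0.02 0.19 0.  ]
6 [0.02 0.05 0.23]
3 [ 0.02 -0.05  0.4 ]
0 [ 0.02 -0.14  0.58]
```

apply_moves(
  deltas=[
    [6.0,[0.02,0.19,0],0],
    [6.0,[0.02,0.12,0.12],0],
    [6.0,[0.02,0.05,0.25],0],
    [6.0,[0.02,-0.05,0.4],0],
    [6.0,[0.02,-0.1,0.55],0],
    [6.0,[0.02,-0.12,0.65],0],
    [6.0,[0.02,-0.12,0.65],0],
  ],
  squeeze=10,
)

```text
time: 20.8
position: [0.5971, -0.061, 0.1107]
tool_rot: [0.001, -0.64, 0.769, -0.001]
force: [7.0, 0.6, 2.3]
opening: 0.0696
```

```bash
python3 brchk.py w23; python3 rel.py w23|tail -2; python3 - <<'E'
from inv import *
T=np.load('w23.npz')['T']; print(inv(T,3,-3.7,29.1),inv(T,0,-3.7,29.1))
E
```

```text
[ 0.5971 -0.061   0.1107] -100.44 [ 5.1 -0.5  1.9] 0.07011640309402825
plate plane: slope deg [  0.09 -26.52] z0 15.79 N 3334
far y [-19.8 -19.5 -19.2] x [-49.   48.1]
plate box: y [-47.46018858  49.90564128] x [69.23762062 77.66708744]
slopes in box [-4.10861394  0.0847905 ] z at (48,0) 50.4340257666785 at 75 48.49456157666694
(np.float64(22.840184893244192), np.float64(0.8425005479537659), np.float64(40.38808640714315)) (np.float64(21.28390626111067), np.float64(0.8425005479537659), np.float64(41.61996960520478))
```

View pics/w23.png

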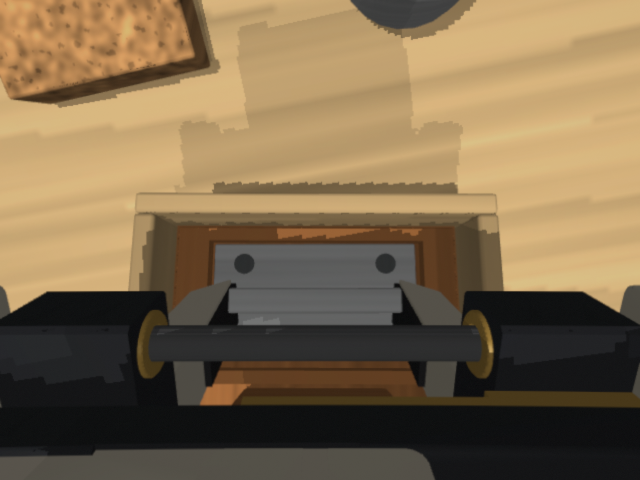

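apply_moves(
  deltas=[
    [6.0,[0,-0.12,0],0],
    [6.0,[0,-0.12,0],0],
    [7.6,[0,-0.12,0],0],
    [7.6,[0,-0.12,0],0],
    [7.6,[0,-0.12,0],0],
    [7.8,[0,-0.12,-0.5],0],
    [7.8,[0,-0.12,-2],0],
    [7.8,[0,-0.12,-5],0],
    [9.0,[0,0.5,-9],0],
    [9.0,[0,0.5,-12],0],
    [9.0,[0,0.5,-12],0],
  ],
)

```text
time: 21.77
position: [0.594, -0.0603, 0.2377]
tool_rot: [0.004, -0.64, 0.769, -0.003]
force: [1.5, 0.2, -0.4]
opening: 0.0892
```

```bash
python3 - <<'E'
from g import *
p,d,X,T=wrist('w24'); fixed('scene','s24'); a=cv2.imread('pics/s24.png')[130:290,250:420]; cv2.imwrite('pics/s24c.png',cv2.resize(a,None,fx=3.5,fy=3.5))
b=w2b(X.reshape(-1,3)).reshape(480,640,3); m=d>0; hsv=cv2.cvtColor(p,cv2.COLOR_BGR2HSV)
k=m&(hsv[...,1]<60)&(b[...,2]>40)&(b[...,2]<62)&(b[...,0]>10)&(b[...,0]<88)&(abs(b[...,1])<60); q=b[k]; A=np.c_[q[:,:2],np.ones(len(q))]; sel=np.ones(len(q),bool)
for _ in range(6):
    c=np.linalg.lstsq(A[sel],q[sel,2],rcond=None)[0]; sel=abs(q[:,2]-A@c)<1.5
print(sel.sum(),'slopes',np.degrees(np.arctan(c[:2])),'z@(48,0)',c@[48,0,1]); print(cv2.minAreaRect(q[sel][:,:2].astype(np.float32)),np.percentile(q[sel][:,0],[1,99]),np.percentile(q[sel][:,1],[1,99]))
k=m&(b[...,2]>74)&(b[...,2]<90)&(b[...,0]>25)&(b[...,0]<75)&(abs(b[...,1])<45); print('web',cv2.minAreaRect(b[k][:,:2].astype(np.float32)),np.median(b[k][:,2]))
k=m&(b[...,2]>70)&(b[...,2]<80)&(abs(b[...,0])<14)&(abs(b[...,1])<45); print('rib',cv2.minAreaRect(b[k][:,:2].astype(np.float32)),np.median(b[k][:,2]))
k=m&(hsv[...,1]>90)&(b[...,2]>38)&(b[...,2]<46)&(b[...,0]<-10)&(b[...,0]>-85)&(abs(b[...,1])<68); print('board uphill',np.median(b[k][:,2]))
E
```

```text
6110 slopes [0.02484846 0.06366613] z@(48,0) 48.24132042952578
((49.820762634277344, 1.2107925415039062), (55.699642181396484, 99.7763442993164), 0.06593703478574753) [22.13930854 77.29906053] [-47.73756654  50.04993522]
web ((49.42940902709961, 1.2529296875), (10.076239585876465, 69.41817474365234), 0.22657544910907745) 82.0629959989551
rib ((0.9837131500244141, 0.8850021362304688), (13.624564170837402, 69.98117065429688), 0.09885835647583008) 76.04563964599069
board uphill 42.196596379556894
```

View pics/w24.png

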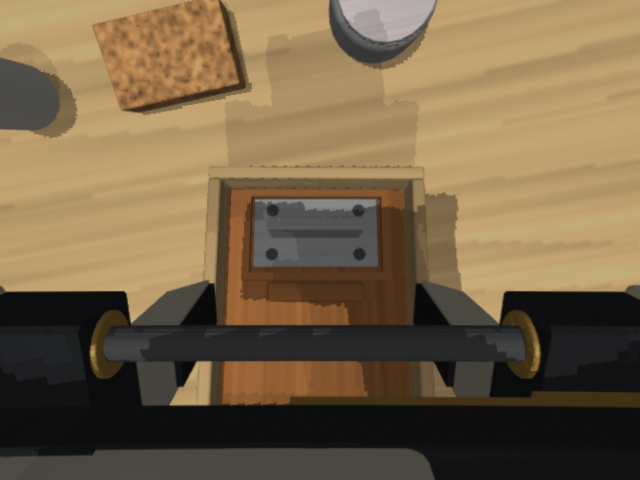

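View pics/s24c.png

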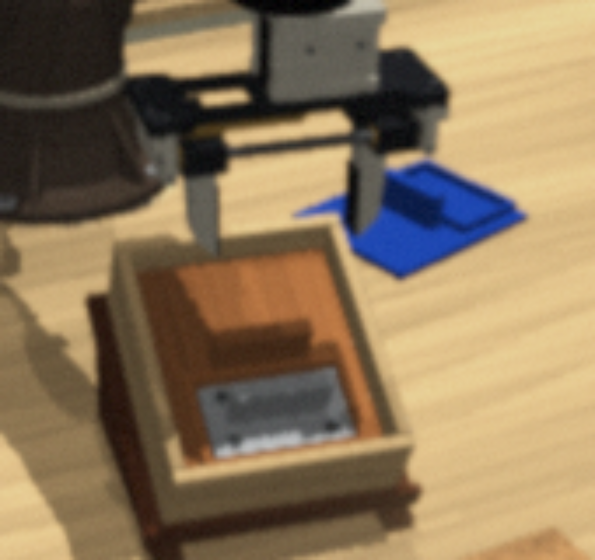

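The bracket lies flat in the pocket (318,232), plate top at 48.2 mm with zero tilt. One last check on the bystanders, then I'll hand it in.

```bash
python3 - <<'E'
from h import *
a=cv2.imread('pics/scene0.png'); p,d,X=fixed('scene','s25')
D=cv2.absdiff(a,p).max(2)
for n,(u,v,w,h) in dict(glue=(432,232,36,64),tin=(306,296,46,50),sander=(368,280,60,40),mallet=(118,215,115,50)).items():
    print(n,'changed px frac',(D[v:v+h,u:u+w]>40).mean().round(3))
s=telemetry.sense(); print(s['time'],s['force'].round(1),abs(s['qvel']).max().round(3))
from workcell import order
order.job_done()
E
```

```text
glue changed px frac 0.105
tin changed px frac 0.0
sander changed px frac 0.0
mallet changed px frac 0.07
21.9167 [ 0.2  0.3 -0.9] 0.025
the job is handed in; nothing more can be done
```

View pics/s25.png

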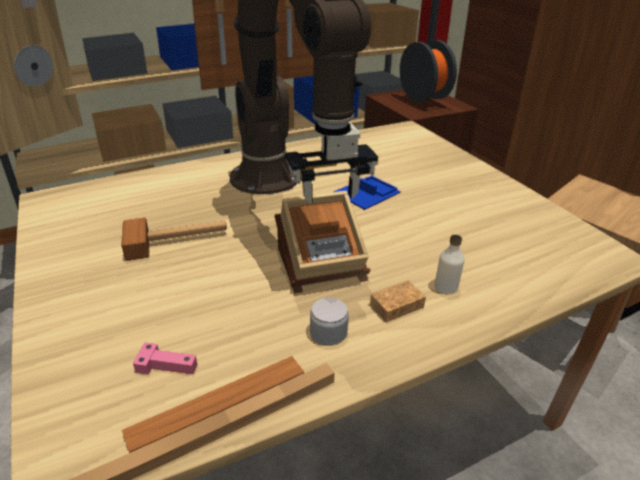

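The box is packed in the order you asked: the T-bracket in its cavity, the divider flat over the bottom layer, then the ribbed bracket in the pocket. I handed it in at 21.9 s with the gripper open and clear of everything. Because the tool only points straight down, each part was landed on its uphill edge and left to pivot to the box's 25° slope.

| Part | Check | Measured | Expected |
|---|---|---|---|
| T-bracket | top above box floor, tilt (before the divider went on) | 30.2 mm, within 0.3° by the wrist camera | 30 mm, 0° |
| Divider | top above box floor, both sides | 42.2 mm | 42 mm |
| Ribbed bracket | plate top above box floor, tilt | 48.2 mm, under 0.1° | 48 mm, 0° |

- **Contacts and camera differences:** The T-bracket touched the uphill rim once at about 5 N while being lowered. The ribbed bracket brushed the divider's rib. The wrist camera put the box about 2 mm away from where the fixed cameras did, and I worked with a value in between. The scene camera also read the T-bracket's tilt as about 1°.
- **Bystanders:** Comparing the first and last pictures, the tin and sanding block showed no change. The mallet and bottle areas showed 7–10% changed pixels. By eye both stand where they were, so I put that down to the arm's shadow and the divider being gone from behind the bottle, but I did not measure their poses.
- **Wooden block:** I saw it in its cavity until the divider covered it, and I did not touch it.

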